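# Load the slide-in filter holder, pin its clamp lid and hold it sealed

### The arm

A 6-joint arm with a two-finger parallel gripper is mounted at the origin on a cart in front of the work surface, level with it; the furniture and walls round the work are solid. World frame = base frame: x ahead of the robot, y to its left, z up, the work surface at z = 0. Lengths are in m, angles in rad, forces in N, time in s.
With the tool pointing down it reaches from about 0.425 to 0.95 m from the base axis. Payload 3.5 kg.
Tool frame: the origin (TCP) lies on the centre line of the jaws, within the pads' length; the fingertips stand tip_extent ahead of it and the grasp point (between the pads) lies 2 mm behind it (tip_extent is the distance from the TCP to the fingertips, in m); z points along the fingers, y is the direction in which the jaws open and shut (so a half turn about z gives the same grasp; the last joint's range is limited). The gripper opens to 85 mm and grips with 20 to 120 N. Pads are 22 mm wide; open, the fingers measure 114 mm over their backs; the gripper's body (76 mm by 85 mm) begins 54 mm behind the grasp point. The pads swing forward as they close: fully open they stand 13 mm farther back than shut.
Start: joints at [-0.15, 0.286, 1.577, -0, 1.279, -0.15], TCP at [0.675, 0, 0.248] pointing down, gripper open.
Joint ranges: [-2.77, 2.77], [-0.9, 2.22], [0.21, 2.48], [-1.53, 4.67], [0.24, 2.81], [-2.84, 2.84]. Speed limits (rad/s): [2.79, 2.79, 3.14, 3.14, 3.14, 3.14].

### API

Orientations are given as a unit quaternion [x, y, z, w].
In Python, from plant import * gives the robot as it stands.
- The arm moves only by the shell command python3 -m crank 'ROWS' [FORCE]. ROWS is JSON, a list of rows, each a list of 7 numbers: the gripper's target within -1 to 1 (shut at 1, half-way at 0, fully open at -1), then the shift along the tool's x, y, z in cm, then the turn, a rotation vector about the tool's x, y, z in degrees. In form: [[fingers, tx, ty, tz, wx, wy, wz], ...]. A call has 1 to 5 rows; each row shifts and turns the commanded pose from where the row before left it, along the tool's axes as they then stand; what a row does not reach is not made up. A row lasts 1/10 s, in which the tool goes at most 50 mm and 8.59 degrees, less where a joint would pass 70% of its speed; a pose out of reach is approached as far as the arm can. A call is refused whole if a number of a shift passes 5 or a number of a turn 8.59, either way. A call with a gripper value outside its range is refused whole. The fingers move at their own pace and stop on an object; FORCE is the grip in N (left out, the last holds). Time passes only in rows, so rows that do not move let the fingers close. It gives the time, the measured TCP pose, the force and the opening at its end, in the units of the state.
- get_state(): the state, without advancing time (a new reading comes with each control period).
- read_camera(name): name is "scene" or "side" or "wrist"; returns a dict with "color" (420x560x3 uint8, red, green, blue), "vfov" (degrees; the focal length in pixels is half the picture's height over the tangent of half this angle, whatever the lens; pixels are square), "cx", "cy" (the principal point, pixels), "cam_to_world" (4x4, takes a point from camera to world coordinates). Camera axes: x right, y up, looking along -z (the intrinsics and any distortion apply to the point x, -y, -z); pixel columns grow to the right and rows downward; lengths in m; the calibration is good to about 2 mm. A picture is of the moment at which its call begins. There is no depth.
- sign_off(): hands the job in, once; it reports no verdict.
Trained networks look in the newest picture that a camera, given by its name, has taken for a name from the list of things; names that differ only in an ending like _2 or _b are one class to them, and where a whole thing is asked for, a point or a joint stands for the part that bears it (a point fixed in the world has none). Each returns a list of dicts, best first, with "p" (0 to 1); they miss things now and then, are a little off and sometimes report something else, mostly with a low value. They report only what shows in the picture. A call takes as long as a camera call. They do not tell look-alikes from the thing itself.
- trace(thing, camera): "pixels" (420x560 bool, what is visible of it) and "location" ([column, row] in pixels, amid what is visible of it).
- place_of(thing, camera): "location" ([column, row] in pixels: a listed point, or the origin of a listed thing).
The state is a dict: "time": time; "qpos": joint angles; "dq": joint speeds; "joint_efforts": joint torques, N m; "eef_pos": TCP position; "tcp_rot": TCP orientation; "contact_force": force on the tool from outside, world axes, zero at the start; "wrist_torque": the same for the moment, N m; "opening": opening from 0.0 (shut) to 1.0 (fully open).
Only numpy, scipy, OpenCV 4.12 (cv2) and the standard library are available. Lean on these libraries where they do the work, as an engineer would, in place of code of your own. Each camera call takes 0.05 s, during which the arm holds its last target.

### The job

Get the membrane filter holder sealed for its leak test: with the clamp lid still raised, push the open filter drawer fully home past its detent, then swing the lid down onto it. Take the locking pin out of the drying block, push it down through the hole in the lid's front ear and on through the drawer and base until its collar has pressed the lid fully shut against its spring-back, and keep hold of the pin, pressing: finish like that, without letting go. Leave the other things on the bench where they are.

Things in the scene. Friction and masses are not known exactly. Their poses are not given: they have to be found in the camera images.
- holder: filter holder, screwed down: bare metal base 146 x 122 mm, drawer, grey lid hinged at its rear. Origin: filter centre at bench level; x points from the drawer front back to the hinge, y left, z up. Closed, it spans x -85 to +65, y +/-43 mm and is 58 mm high, but for a 15 mm hose barb mid-lid (top 85 mm) and one on the left side (to y +69, x 12, z 17 mm)
- filter_drawer (a joint): how far the white filter drawer is open, m: 0 = home at its stop, 0.060 = fully out along the holder's -x. Light friction (1 N), then from 10 mm before home a sprung detent roller (5 to 10 N) to be pushed over; from 2 mm on it snaps home and stays. Only when home does its 12 mm pin hole line up with the base's
- drawer_front (a point): middle of the drawer's 84 mm wide front, 45 mm above the bench, level with the front of the round bead along its top edge (bead 48 to 58 mm above the bench; the plate below it, down to 12 mm, lies 3 mm farther back): push here towards the holder's +x
- clamp_lid (a joint): opening angle of the clamp lid, rad: 0 = fully shut, level; 1.57 = upright; stop at 1.6. A stiff hinge (0.2 N m) lets it stay where it is left. At 0.055 its rubber seal meets the drawer; from there it springs back to about 0.03 when let go, and it takes about 8 N on the front ear to keep it fully shut
- clamp_lid_hinge (a point): middle of the hinge axis, in the lid's mid-plane: holder x = +58 mm, 51 mm above the bench; the axis runs along the holder's y. The lid is 10 mm thick and 86 mm wide to 104 mm from the hinge, then a 40 mm wide ear to 132 mm. Its outer face (up when shut) carries a 38 mm disc with the hose barb (29 mm off the face), 58 mm from the hinge
- lid_hole (a point): centre of the 13 mm pin hole in the lid's front ear, at the lid's upper face: 118 mm from the hinge; with the lid shut it is 56 mm above the bench, at holder x = -60 mm, y = 0. Its z is the lid's normal, up when shut
- base_hole (a point): mouth of the 12 mm pin hole in the base, 26 mm above the bench, at holder x = -60 mm, y = 0, z up; the hole is 18 mm deep. The hole in the drawer (12 mm) lies between, 31 to 43 mm above the bench
- lock_pin: locking pin, 70 to 120 g: steel shank 10 mm wide, 46 mm long, nose tapered over 9 mm; 24 mm collar 4 mm thick; above it a black grip, 22 mm wide, 42 mm high. Origin: on the axis at the collar's underside, z up the grip (top at +46 mm). Starts upright in the drying block, collar on its top. Fully in, the collar lies on the lid ear and the tip is 10 mm above the bench
- pin_tip (a point): the end of the pin's nose, 46 mm below the collar's underside, on the axis
- drying_block: white plastic drying block, fixed, 50 (x) x 150 (y) x 52 mm high, origin: centre of its underside. The pin stands in the hole at its y = -52 mm; two sample tubes (15 mm, top 112 mm above the bench) at y = +28 and +56 mm; one hole is empty. It stands left or right of the holder
- tip_box: closed pipette tip box, 92 x 120 x 86 mm, origin: centre of its underside; a bystander, on the other side of the holder from the drying block
- beaker: small clear beaker, 55 mm wide, 67 mm high, origin: centre of its underside; a bystander
- vial_0: small vial, 22 mm wide, 51 mm high, origin: centre of its underside; a bystander
- forceps: plastic forceps lying flat, 125 mm long, 9 mm high, origin: centre of the underside; a bystander
Not all that is in view belongs to the job. Of the things that look like the lock_pin, the smallest one is meant.

How it is judged:
By the outcome, as a careful person would: the job done as asked, in the order asked, and still so for the second after the job is handed in, while the arm keeps its last pose, push and grip.
It also fails if it takes over 64 s, if anything falls off the work surface, if the arm or the gripper's body presses on something with over 40 N, if the wrist force passes 120 N, or if a joint passes its speed limit or range.

## Working session

There is one attempt and no reset: what is moved stays moved. The work goes in short steps, Python scripts to look and compute and a shell command to move; the robot and the scene stay as the last step left them, time stands still between calls to the robot, and variables do not carry over. Pictures are saved under pics/ and viewed, and the job is handed in when it is done.

```bash
ls; mkdir -p pics; python3 - <<'E'
from plant import *
import cv2
s=get_state(); print(s)
for n in ["scene","side","wrist"]:
    r=read_camera(n); cv2.imwrite(f"pics/{n}0.png",r["color"][:,:,::-1]); print(n,{k:v for k,v in r.items() if k!="color"})
E
```

```text
pics
{'time': 0.0, 'qpos': array([-1.49986701e-01,  2.87209255e-01,  1.57818405e+00, -9.56641319e-06,
        1.27858973e+00, -1.49979446e-01]), 'dq': array([ 0.00107358,  0.00073153, -0.00083597,  0.00101457, -0.00025953,
        0.00062017]), 'joint_efforts': array([-1.79628755e-04, -4.05981302e+01, -2.92628127e+01, -1.54224781e-04,
        5.81841552e-03,  3.74769741e-06]), 'eef_pos': array([6.74381989e-01, 1.29812364e-04, 2.46914244e-01]), 'tcp_rot': array([ 0.70710786,  0.70710469, -0.00071304, -0.0009592 ]), 'contact_force': array([-0.49969763, -0.0104452 ,  0.7779628 ]), 'wrist_torque': array([-0.03255389, -0.01191855, -0.0078888 ]), 'opening': 0.9994191049428522}
scene {'vfov': 51.59350649294449, 'cx': 282.06001443206065, 'cy': 212.3121912949003, 'cam_to_world': array([[ 0.85513214,  0.26259254, -0.44698342,  0.05026032],
       [-0.5181511 ,  0.46018822, -0.72093428, -0.72534123],
       [ 0.01638454,  0.84809903,  0.52958435,  0.63634848],
       [ 0.        ,  0.        ,  0.        ,  1.        ]])}
side {'vfov': 54.55595490034333, 'cx': 278.7223993697351, 'cy': 214.44824111243196, 'cam_to_world': array([[ 0.88662878,  0.29529616, -0.35593481,  0.22220755],
       [-0.4624696 ,  0.5716898 , -0.67771133, -0.56736336],
       [ 0.00335874,  0.76548739,  0.64344213,  0.67344119],
       [ 0.        ,  0.        ,  0.        ,  1.        ]])}
wrist {'vfov': 59.40326196999898, 'cx': 275.2319974136711, 'cy': 205.756615972015, 'cam_to_world': array([[ 9.99996564e-01, -4.33969626e-05,  2.62127194e-03,
         6.75194395e-01],
       [-7.38497310e-04,  9.54709896e-01,  2.97537340e-01,
         7.63394935e-02],
       [-2.51546648e-03, -2.97538253e-01,  9.54706583e-01,
         3.73949547e-01],
       [ 0.00000000e+00,  0.00000000e+00,  0.00000000e+00,
         1.00000000e+00]])}
```

View pics/scene0.png

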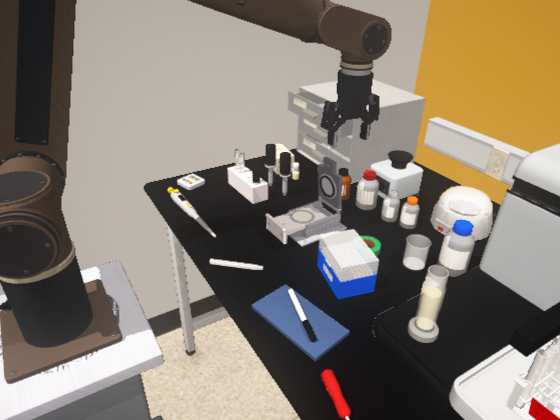

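View pics/side0.png

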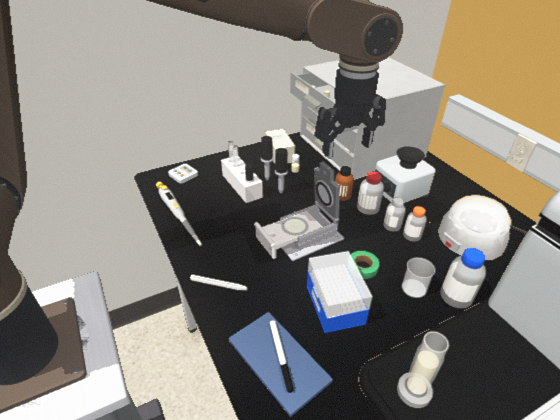

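View pics/wrist0.png

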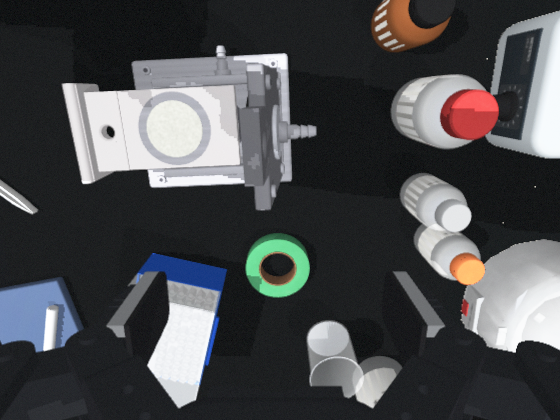

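```bash
cat > h.py <<'E'
from plant import *
import numpy as np, cv2, json
from scipy.spatial.transform import Rotation as R
def cam(n,save=None):
    r=read_camera(n)
    if save: cv2.imwrite(f"pics/{save}.png",r["color"][:,:,::-1])
    return r
def f(r): return r["color"].shape[0]/2/np.tan(np.radians(r["vfov"])/2)
def ray(r,px):
    d=np.array([(px[0]-r["cx"])/f(r),-(px[1]-r["cy"])/f(r),-1.]); M=r["cam_to_world"]
    d=M[:3,:3]@d; return M[:3,3],d/np.linalg.norm(d)
def atz(r,px,z):
    o,d=ray(r,px); return o+d*(z-o[2])/d[2]
def proj(r,P):
    M=np.linalg.inv(r["cam_to_world"]); c=M[:3,:3]@np.asarray(P)+M[:3,3]
    return np.array([r["cx"]+f(r)*c[0]/-c[2], r["cy"]-f(r)*c[1]/-c[2]])
def tri(obs):
    A=np.zeros((3,3));b=np.zeros(3)
    for r,px in obs:
        o,d=ray(r,px);Q=np.eye(3)-np.outer(d,d);A+=Q;b+=Q@o
    p=np.linalg.solve(A,b)
    return p,[np.linalg.norm(proj(r,p)-px) for r,px in obs]
def zoom(r,x0,y0,x1,y1,k,name):
    c=r["color"][y0:y1,x0:x1,::-1]; cv2.imwrite(f"pics/{name}.png",cv2.resize(c,None,fx=k,fy=k,interpolation=cv2.INTER_CUBIC))
E
python3 - <<'E'
from h import *
C={n:cam(n) for n in ["scene","side","wrist"]}
zoom(C["side"],200,110,360,270,5,"z_side")
for t in ["drawer_front","clamp_lid_hinge","lid_hole","base_hole","lock_pin","pin_tip","drying_block","tip_box","holder","filter_drawer","beaker","vial_0","forceps"]:
    for n in C:
        try: print(t,n,[(np.round(q["location"],1).tolist(),round(float(q["p"]),2)) for q in place_of(t,n)][:5])
        except Exception as e: print(t,n,e)
E
```

```text
drawer_front scene [([275.1, 226.9], 0.72)]
drawer_front side [([259.0, 237.4], 0.73)]
drawer_front wrist [([78.8, 134.2], 0.74)]
clamp_lid_hinge scene [([330.0, 202.5], 0.97)]
clamp_lid_hinge side [([326.4, 209.7], 0.63)]
clamp_lid_hinge wrist [([276.0, 126.6], 0.79)]
lid_hole scene [([329.4, 162.7], 0.66)]
lid_hole side [([331.2, 173.3], 0.58)]
lid_hole wrist [([267.7, 144.5], 0.77)]
base_hole scene [([290.4, 224.6], 0.81)]
base_hole side [([283.4, 236.8], 0.8)]
base_hole wrist []
lock_pin scene [([283.9, 175.5], 0.91), ([270.6, 164.8], 0.7), ([255.2, 182.4], 0.41), ([233.7, 264.2], 0.34)]
lock_pin side [([247.3, 181.2], 0.66), ([269.2, 159.3], 0.61)]
lock_pin wrist []
pin_tip scene [([269.8, 181.5], 0.62), ([283.9, 192.0], 0.61)]
pin_tip side [([281.5, 189.8], 0.92), ([269.5, 177.8], 0.62)]
pin_tip wrist []
drying_block scene [([245.4, 191.7], 0.67), ([412.3, 264.9], 0.67), ([273.7, 227.0], 0.41)]
drying_block side [([242.3, 187.5], 0.79), ([331.7, 172.6], 0.26)]
drying_block wrist []
tip_box scene [([345.5, 274.5], 0.88)]
tip_box side [([336.4, 306.6], 0.82), ([330.3, 169.5], 0.5
[... 240 characters left out ...]
ying_block, forceps, holder, lid_hole, lock_pin, pin_tip, tip_box, vial
filter_drawer side it knows: base_hole, beaker, clamp_lid_hinge, drawer_front, drying_block, forceps, holder, lid_hole, lock_pin, pin_tip, tip_box, vial
filter_drawer wrist it knows: base_hole, beaker, clamp_lid_hinge, drawer_front, drying_block, forceps, holder, lid_hole, lock_pin, pin_tip, tip_box, vial
beaker scene [([413.9, 265.8], 0.78)]
beaker side [([415.2, 286.0], 0.92)]
beaker wrist [([326.1, 337.3], 0.65)]
vial_0 scene [([296.3, 178.2], 0.65), ([409.1, 262.8], 0.64)]
vial_0 side [([293.1, 165.9], 0.42)]
vial_0 wrist []
forceps scene [([232.1, 263.7], 0.56)]
forceps side [([216.3, 282.9], 0.79)]
forceps wrist []
```

View pics/z_side.png

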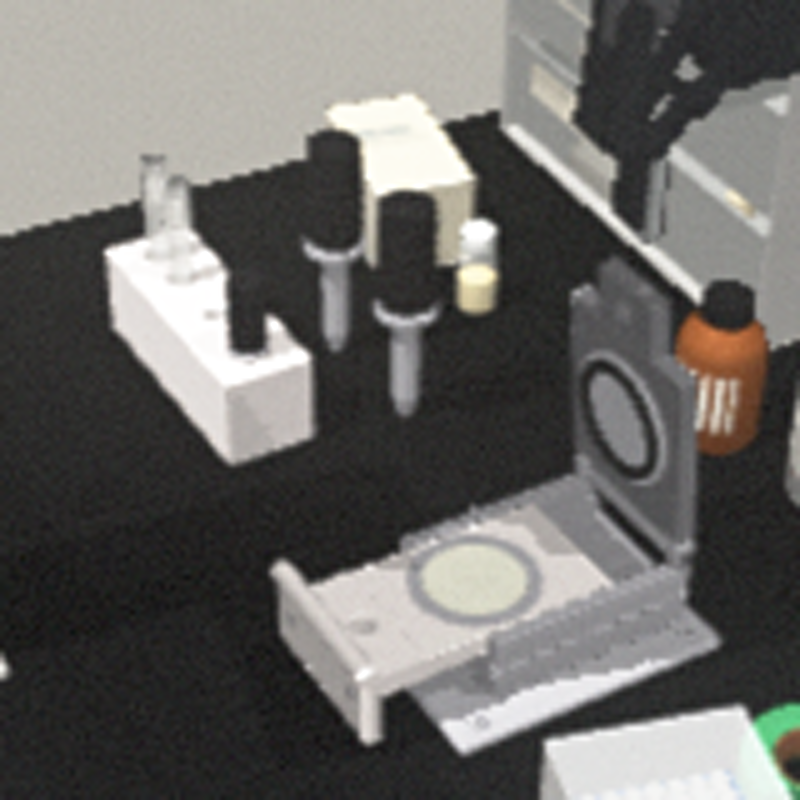

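```bash
python3 - <<'E'
from h import *
C={n:cam(n) for n in ["scene","side","wrist"]}
for t in ["drawer_front","clamp_lid_hinge","lid_hole","holder","drying_block","tip_box","beaker"]:
    obs=[(C[n],place_of(t,n)[0]["location"]) for n in C if (place_of(t,n) or [{"p":0}])[0]["p"]>.5]
    p,e=tri(obs); print(t,p.round(4),np.round(e,1),len(obs))
s,d=C["scene"],C["side"]
print("pin",tri([(s,[255.2,182.4]),(d,[247.3,181.2])]))
zoom(C["wrist"],50,30,330,220,2.8,"z_wrist"); zoom(C["scene"],215,130,365,250,5,"z_scene")
E
```

```text
drawer_front [0.5005 0.0395 0.0436] [4.2 4.4 1.1] 3
clamp_lid_hinge [0.6759 0.0475 0.0493] [1.5 2.  1.8] 3
lid_hole [0.6717 0.0481 0.1665] [2.7 3.1 4.2] 3
holder [ 0.6179  0.0458 -0.0038] [1.9 3.3 3.6] 3
drying_block [0.5508 0.2813 0.0103] [0.2 0.2] 2
tip_box [ 0.5652 -0.1651 -0.003 ] [3.2 2.2 3.4] 3
beaker [ 7.368e-01 -2.037e-01  5.000e-04] [2.7 2.9 2.4] 3
pin (array([0.54968803, 0.22810234, 0.06378899]), [np.float64(0.5348095446226208), np.float64(0.5817990195030502)])
```

View pics/z_wrist.png

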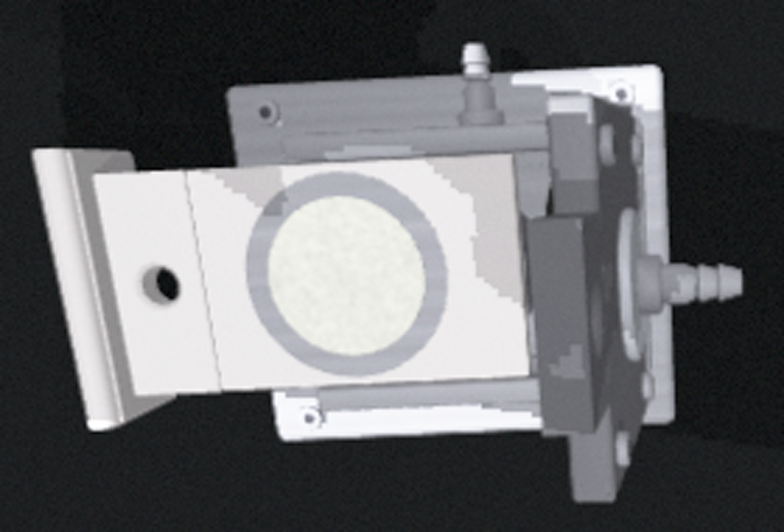

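View pics/z_scene.png

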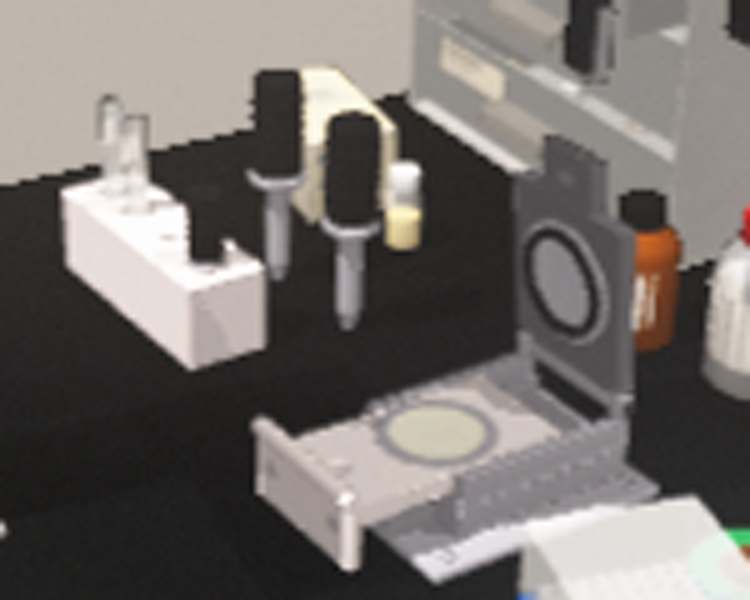

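```bash
python3 - <<'E'
from h import *
w=cam("wrist")
for z in (0,0.006,0.01):
    P=[atz(w,p,z) for p in [(132.1,61.4),(285.7,53.6),(290,180.7),(149.3,187.1)]]
    print(z,np.round(P,4)[:,:2].tolist(),[round(np.linalg.norm(P[i]-P[(i+1)%4])*1e3) for i in range(4)])
for p in [(62.5,83.6),(85.7,182.9)]: print(atz(w,p,0.053).round(4))
print("drawer hole",atz(w,(50+163/2.8,30+285/2.8),0.043))
E
```

```text
0 [[0.5392, 0.1032], [0.6853, 0.11], [0.6907, -0.0133], [0.5429, -0.0201]] [146, 123, 148, 123]
0.006 [[0.5414, 0.1028], [0.6851, 0.1094], [0.6905, -0.0119], [0.545, -0.0186]] [144, 121, 146, 121]
0.01 [[0.5428, 0.1025], [0.685, 0.1091], [0.6903, -0.0109], [0.5464, -0.0176]] [142, 120, 144, 120]
[0.4986 0.0822 0.053 ]
[ 0.5048 -0.0026  0.053 ]
drawer hole [0.52673696 0.04167783 0.043     ]
```

```bash
python3 - <<'E'
import plant
print({k:v for k,v in vars(plant).items() if not k.startswith('_') and not callable(v)})
from h import *
C={n:cam(n) for n in ["scene","side"]}
s,d=C["scene"],C["side"]
# clicked: zoom/5+offset
S=lambda u,v:(215+u/5,130+v/5); D=lambda u,v:(200+u/5,110+v/5)
for nm,a,b in [("pin grip top",S(203,186),D(247,280)),("pin grip bottom",S(207,262),D(250,350)),("bigA top",S(277,76),D(333,138)),("bigA tip",S(279,277),D(338,347)),("bigB top",S(353,118),D(408,197)),("bigB tip",S(347,325),D(404,412)),("blk near corner top",S(193,288),D(235,382)),("blk right corner top",S(266,262),D(313,352)),("blk far top", S(63,190),D(107,252))]:
    p,e=tri([(s,a),(d,b)]); print(nm,p.round(4),np.round(e,1))
E
python3 -m crank '[[1,4,-5,0,0,0,0],[1,0,-5,0,0,0,0],[1,0,-5,0,0,0,0],[1,0,-5,0,0,0,0],[1,0,-2,0,0,0,0]]' 40
```

```text
{'tip_extent': 0.017}
pin grip top [0.56   0.2391 0.1022] [0.4 0.4]
pin grip bottom [0.5662 0.2507 0.0485] [0.3 0.3]
bigA top [0.6465 0.3109 0.1242] [0.4 0.4]
bigA tip [ 0.6412  0.2983 -0.0036] [0.3 0.3]
bigB top [0.6537 0.2373 0.1247] [0.5 0.5]
bigB tip [ 0.645   0.2243 -0.0021] [0.3 0.3]
blk near corner top [0.5507 0.2379 0.0415] [0. 0.]
blk right corner top [0.5942 0.2318 0.05  ] [0.3 0.3]
blk far top [0.5335 0.3738 0.0494] [0.2 0.2]
time: 4.95
eef_pos: [0.4622, 0.0318, 0.2474]
tcp_rot: [0.707, 0.707, -0.001, -0.001]
contact_force: [0.7, 0.1, 0.4]
opening: 0.147
```

```bash
python3 -m crank '[[1,0.1,0,5,0,0,0],[1,0,0,5,0,0,0],[1,0,0,5,0,0,0],[1,0,0,4.5,0,0,0],[1,0,0,0,0,0,0]]'; python3 -m crank '[[1,0,0,0,0,0,0]]'; python3 - <<'E'
from h import *
r=cam("side"); zoom(r,180,140,380,290,4,"push0")
E
```

```text
time: 5.45
eef_pos: [0.4601, 0.033, 0.0471]
tcp_rot: [0.707, 0.707, -0.005, -0.006]
contact_force: [-0.3, 0.5, -0.7]
opening: 0.0
time: 5.55
eef_pos: [0.466, 0.0323, 0.0536]
tcp_rot: [0.707, 0.707, -0.0, -0.0]
contact_force: [-0.3, 0.1, 0.2]
opening: -0.001
```

View pics/push0.png

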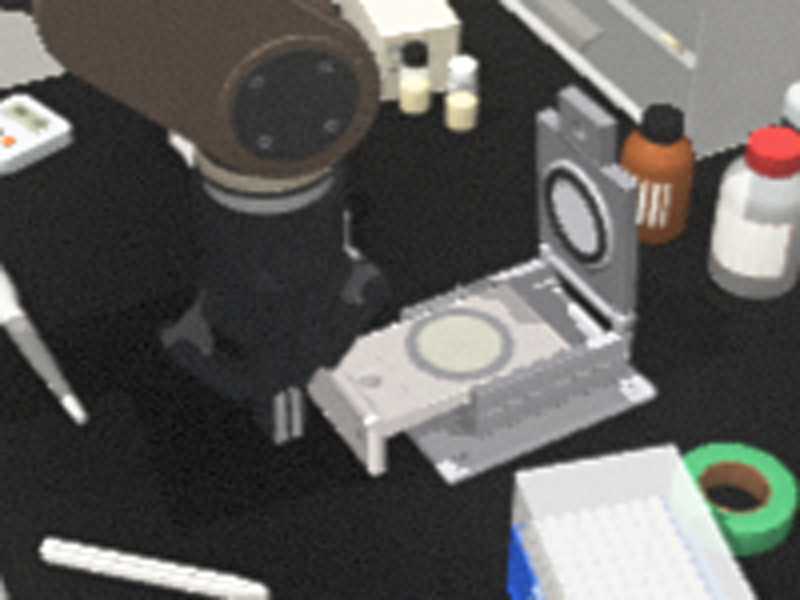

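```bash
python3 -m crank '[[1,0.8,1,0,0,0,0],[1,0,0.5,0,0,0,0],[1,0,0.5,0,0,0,0],[1,0,0.5,0,0,0,0],[1,0,0.5,0,0,0,0]]';python3 -m crank '[[1,0,0.5,0,0,0,0],[1,0,0.5,0,0,0,0]]';
```

```text
time: 6.1
eef_pos: [0.4964, 0.0403, 0.0537]
tcp_rot: [0.707, 0.707, 0.0, 0.0]
contact_force: [-0.8, 0.3, 0.4]
opening: -0.001
time: 6.3
eef_pos: [0.5061, 0.0403, 0.0532]
tcp_rot: [0.707, 0.707, -0.0, -0.0]
contact_force: [-1.3, 0.2, 0.7]
opening: 0.001
```

```bash
python3 -m crank '[[1,0,0.5,0,0,0,0],[1,0,0.3,0,0,0,0],[1,0,0.3,0,0,0,0]]';python3 -m crank '[[1,0,0.3,0,0,0,0],[1,0,0.3,0,0,0,0]]';python3 -m crank '[[1,0,0.2,0,0,0,0],[1,0,0.2,0,0,0,0]]'; python3 - <<'E'
from h import *
r=cam("side"); zoom(r,180,140,380,290,4,"push1")
E
```

```text
time: 6.6
eef_pos: [0.5157, 0.0405, 0.0527]
tcp_rot: [0.707, 0.707, -0.001, -0.002]
contact_force: [-2.8, 1.9, 1.2]
opening: -0.001
time: 6.8
eef_pos: [0.5181, 0.0405, 0.0521]
tcp_rot: [0.707, 0.708, -0.005, -0.006]
contact_force: [-19.9, -0.9, 13.0]
opening: -0.001
time: 7.0
eef_pos: [0.5184, 0.0406, 0.0519]
tcp_rot: [0.706, 0.708, -0.009, -0.01]
contact_force: [-30.2, -1.1, 23.2]
opening: -0.003
```

View pics/push1.png

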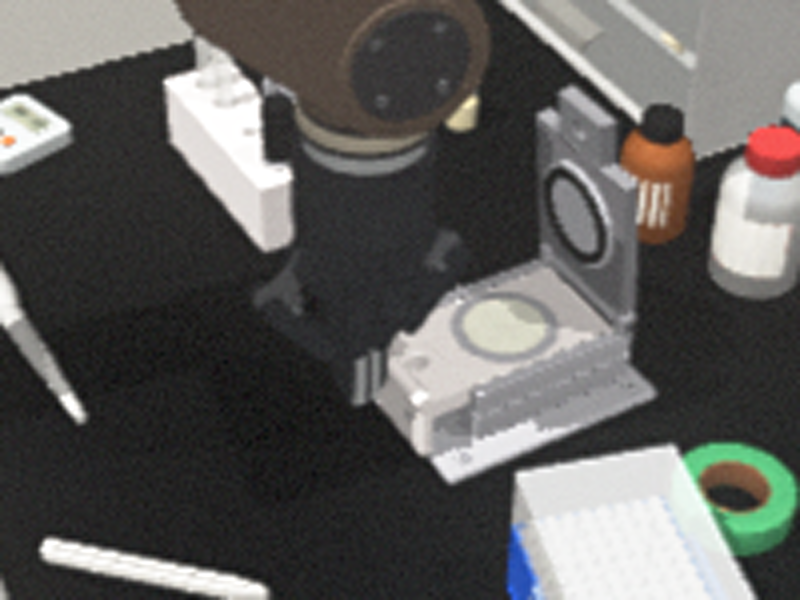

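```bash
python3 -m crank '[[1,0,-1,-0.3,0,0,0],[1,0,-2,0,0,0,0],[1,0,0,0,0,0,0]]'; python3 - <<'E'
from h import *
r=cam("wrist","w1"); r=cam("side"); zoom(r,250,190,350,265,8,"push2")
E
```

```text
time: 7.35
eef_pos: [0.4958, 0.0404, 0.0559]
tcp_rot: [0.707, 0.707, -0.0, -0.0]
contact_force: [-0.1, 0.0, -0.2]
opening: 0.0
```

View pics/w1.png

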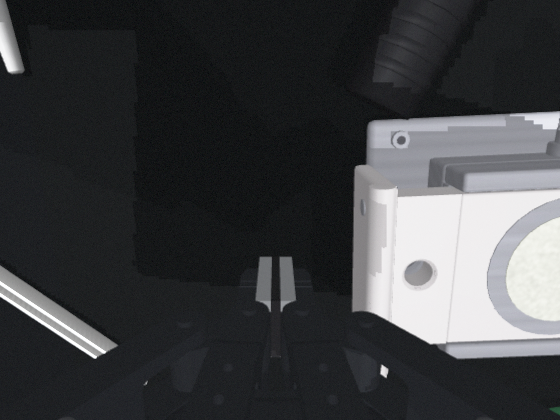

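View pics/push2.png

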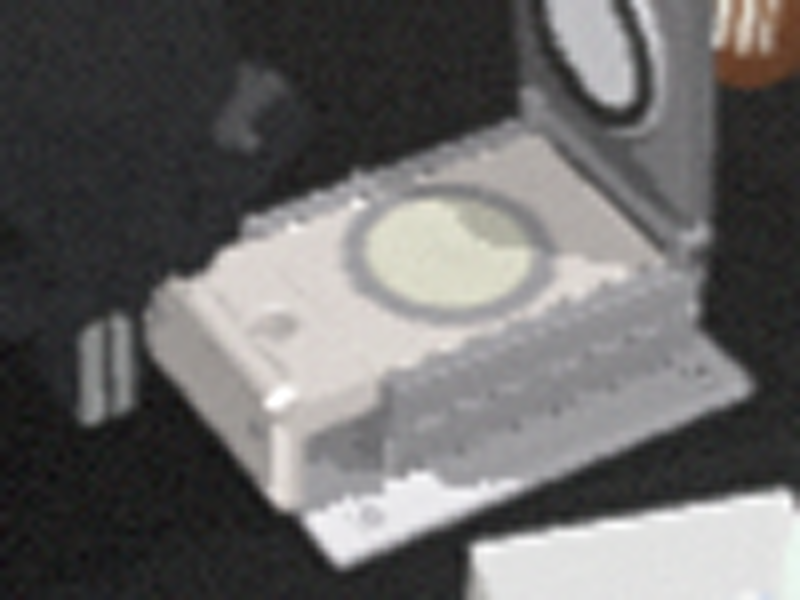

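```bash
python3 - <<'E'
from h import *
w=cam("wrist"); zoom(w,340,100,560,370,3,"w1z")
for nm,p,z in [("bead left end",(357,168),.053),("bead front row250",(353,250),.05),("bead front row300",(353,300),.05),("base corner",(370,123),.006),("base edge",(370,160),.006),("hole",(421,273),.043)]: print(nm,atz(w,p,z).round(4))
E
```

```text
bead left end [0.5279 0.0898 0.053 ]
bead front row250 [0.5291 0.0563 0.05  ]
bead front row300 [0.5305 0.0338 0.05  ]
base corner [0.5433 0.1018 0.006 ]
base edge [0.5446 0.0842 0.006 ]
hole [0.5603 0.0425 0.043 ]
```

View pics/w1z.png

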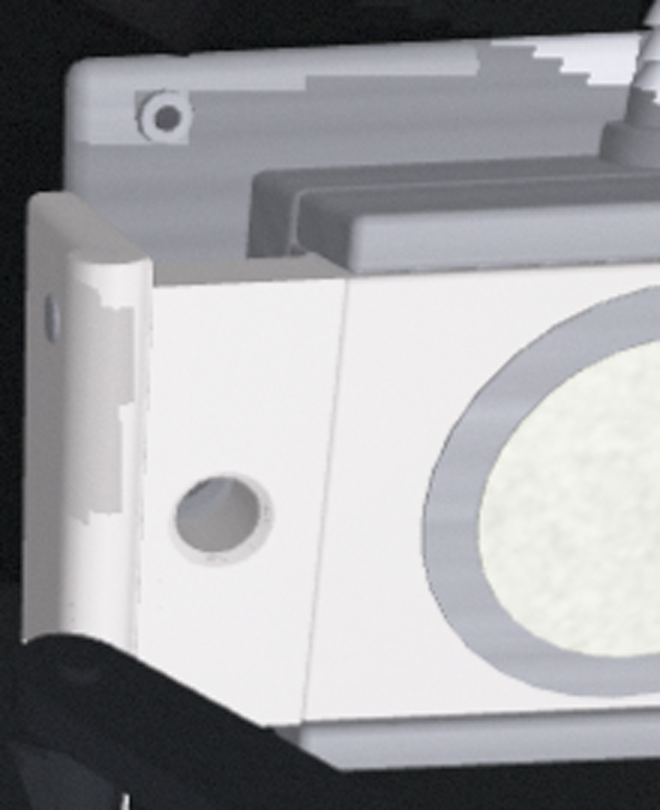

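```bash
python3 -m crank '[[1,0.2,0.5,-0.8,0,0,0],[1,0,0.5,0,0,0,0],[1,0,0.5,0,0,0,0],[1,0,0.5,0,0,0,0]]';python3 -m crank '[[1,0,0.2,0,0,0,0],[1,0,0.2,0,0,0,0]]'; python3 -m crank '[[1,0,0.2,0,0,0,0],[1,0,0.2,0,0,0,0]]'
```

```text
time: 7.9
eef_pos: [0.5179, 0.0422, 0.0645]
tcp_rot: [0.707, 0.707, 0.0, 0.0]
contact_force: [-0.7, -0.2, 1.2]
opening: 0.001
time: 8.1
eef_pos: [0.5198, 0.0422, 0.0641]
tcp_rot: [0.707, 0.707, -0.002, -0.002]
contact_force: [-8.2, -0.5, 7.8]
opening: 0.001
time: 8.3
eef_pos: [0.5203, 0.0423, 0.064]
tcp_rot: [0.707, 0.708, -0.006, -0.005]
contact_force: [-18.0, -2.4, 16.4]
opening: -0.001
```

```bash
python3 -m crank '[[1,0,-2,-3,0,0,0],[1,0,-3,-4,0,0,0],[1,0,-3,-4,0,0,0],[1,0,0,-2,0,0,0],[1,0,0,0,0,0,0]]'; python3 - <<'E'
from h import *
w=cam("wrist","w2")
r=cam("side"); zoom(r,250,190,350,265,8,"push3")
E
```

```text
time: 8.8
eef_pos: [0.4468, 0.0421, 0.1983]
tcp_rot: [0.707, 0.707, 0.003, 0.004]
contact_force: [0.1, -0.5, 0.4]
opening: -0.002
```

View pics/w2.png

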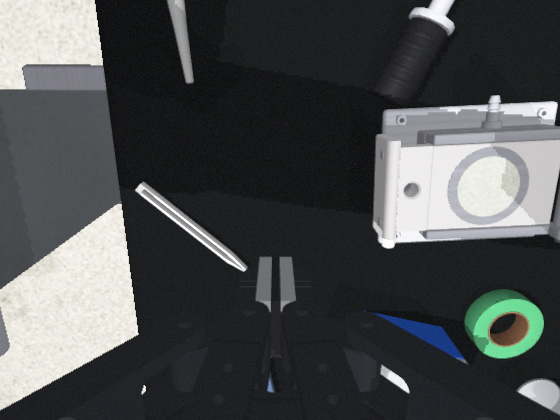

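View pics/push3.png

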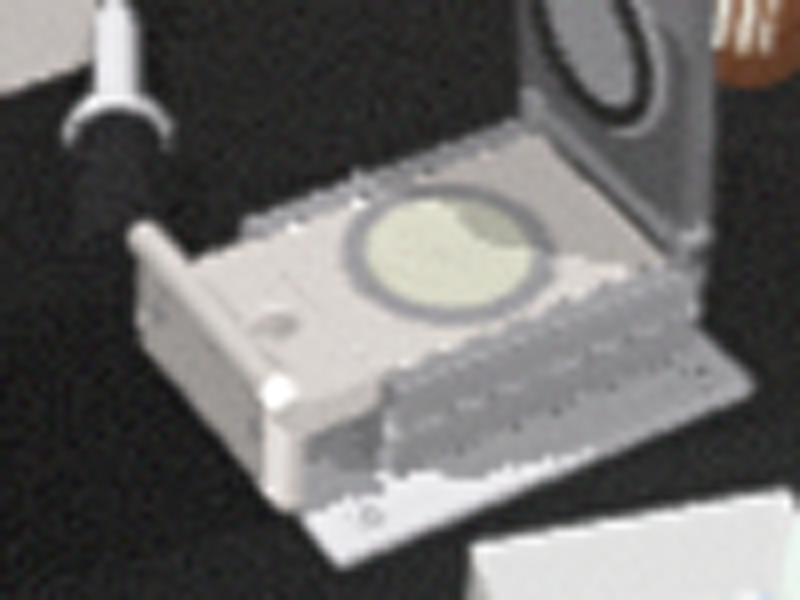

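```bash
python3 - <<'E'
from h import *
w=cam("scene","s3")
r=cam("side","d3")
E
```

```text
(no output)
```

View pics/s3.png

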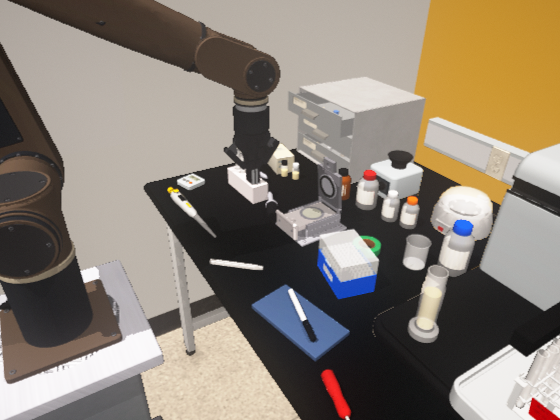

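View pics/d3.png

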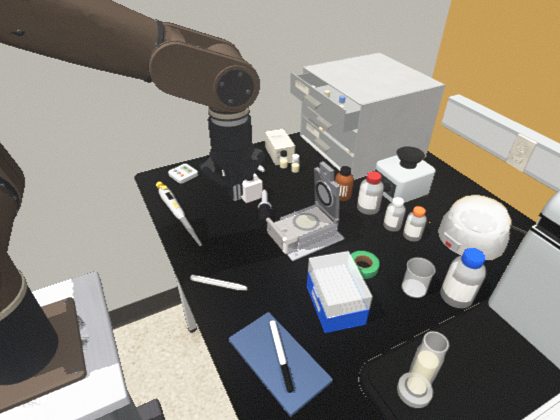

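```bash
python3 - <<'E'
import cv2
w=cv2.imread("pics/w2.png"); c=w[85:255,360:560]; cv2.imwrite("pics/w2z.png",cv2.resize(c,None,fx=4,fy=3.5,interpolation=cv2.INTER_CUBIC) if 0 else cv2.resize(c,None,fx=3.5,fy=3.5,interpolation=cv2.INTER_CUBIC))
w=cv2.imread("pics/d3.png"); c=w[130:260,230:360]; cv2.imwrite("pics/d3z.png",cv2.resize(c,None,fx=4.5,fy=4.5,interpolation=cv2.INTER_CUBIC))
E
```

```text
(no output)
```

View pics/w2z.png

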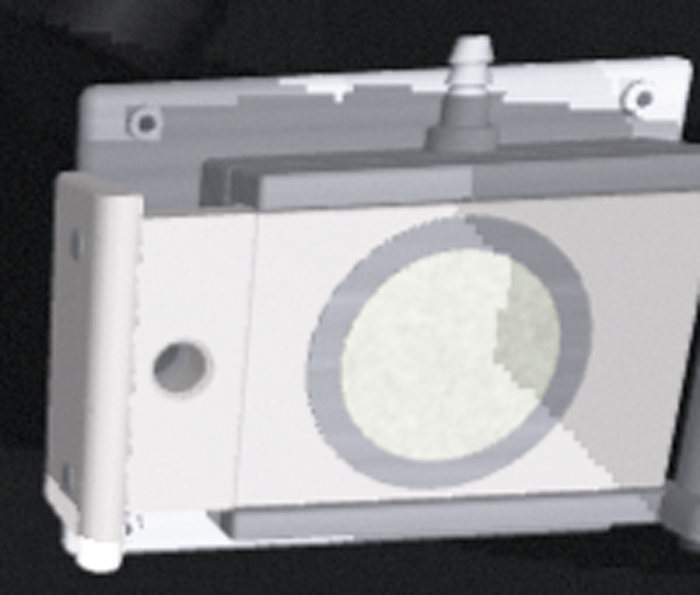

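View pics/d3z.png

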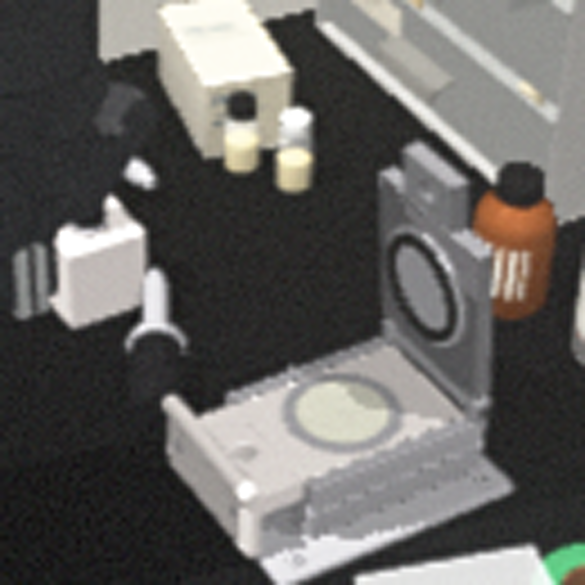

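```bash
python3 - <<'E'
from h import *
w=cam("wrist")
q=lambda u,v:(360+u/3.5,85+v/3.5)
P={}
for nm,u,v,z in [("barbtip",473,38,.017),("barbbase",462,135,.017),("cornFL",80,88,.006),("cornBL",690,60,.006),("scrF",147,123,.007),("scrB",643,98,.007),("hole",182,369,.043),("filt",450,350,.043),("beadL",118,195,.055),("beadR",102,545,.055)]:
    P[nm]=atz(w,q(u,v),z); print(nm,P[nm].round(4))
for yaw in (.03,.045,.06):
    c,s=np.cos(yaw),np.sin(yaw)
    hx=lambda n:(P[n][0]*c+P[n][1]*s)
    print(yaw,"barb-filt",hx("barbbase")-hx("filt"),hx("barbtip")-hx("filt"),"filt-hole",hx("filt")-hx("hole"),"hole-corn",hx("hole")-hx("cornFL"),"scrmid-filt",(hx("scrF")+hx("scrB"))/2-hx("filt"), "corn-bead",hx("cornFL")-hx("beadL"),"cB-cF",hx("cornBL")-hx("cornFL"))
E
```

```text
barbtip [0.6168 0.1148 0.017 ]
barbbase [0.618  0.0935 0.017 ]
cornFL [0.5327 0.1035 0.006 ]
cornBL [0.6745 0.1097 0.006 ]
scrF [0.5489 0.0955 0.007 ]
scrB [0.6647 0.1012 0.007 ]
hole [0.5501 0.0449 0.043 ]
filt [0.6086 0.0493 0.043 ]
beadL [0.5285 0.0847 0.055 ]
beadR [0.5323 0.0079 0.055 ]
0.03 barb-filt 0.010758915183477269 0.01015513075156882 filt-hole 0.05858153977281244 hole-corn 0.015652674512168896 scrmid-filt -0.00031348827951260816 corn-bead 0.004709697208527652 cB-cF 0.14189778588792168
0.045 barb-filt 0.011416558156690182 0.011132980640110146 filt-hole 0.05861363675047271 hole-corn 0.014765460961552401 scrmid-filt 0.0004227792282752718 corn-bead 0.0049883029341109 cB-cF 0.14191163175624188
0.06 barb-filt 0.012071632452480996 0.012108325654974439 filt-hole 0.05863254590713873 hole-corn 0.013874925244510616 scrmid-filt 0.0011589516125204424 corn-bead 0.005265786312578236 cB-cF 0.141893548106102
```

```bash
python3 -m crank '[[1,0.5,0,-4,0,0,0],[1,0,3,-4,0,0,0],[1,0,5,0,0,0,0],[1,0,5,0,0,0,0],[1,0,5,0,0,0,0]]'; python3 -m crank '[[1,0,5,0,0,0,0],[1,0,4,0,0,0,0],[1,0,0,0,0,0,0]]'; python3 - <<'E'
from h import *
import pickle
s=get_state(); print(s["eef_pos"],s["dq"].round(3))
w=cam("wrist","w4"); pickle.dump(w,open("w4.pkl","wb"))
r=cam("side","d4")
E
```

```text
time: 9.55
eef_pos: [0.6268, 0.0473, 0.2722]
tcp_rot: [0.707, 0.707, -0.001, -0.001]
contact_force: [-0.9, 0.1, -0.2]
opening: 0.001
time: 9.85
eef_pos: [0.7179, 0.0467, 0.2675]
tcp_rot: [0.707, 0.707, -0.002, -0.003]
contact_force: [-1.3, 0.1, -1.4]
opening: -0.001
[0.71793412 0.04668712 0.2675397 ] [ 0.003 -0.095  0.1   -0.003  0.044 -0.003]
```

View pics/w4.png

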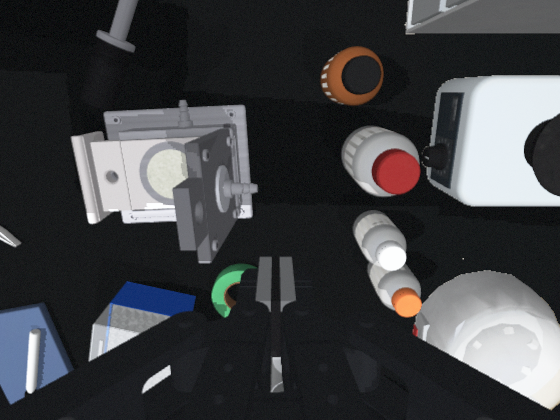

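View pics/d4.png

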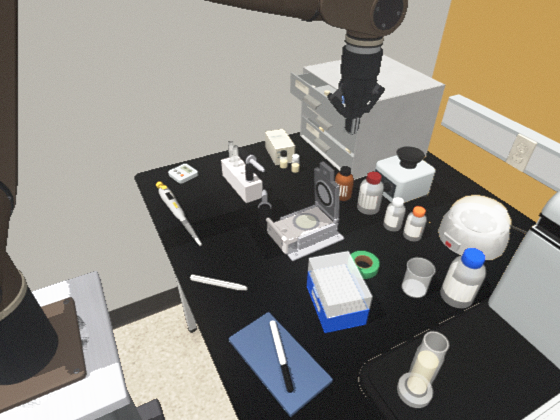

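```bash
python3 -m crank '[[1,0,0,4,0,0,0],[1,0,0,4,0,0,0],[1,0,0,0,0,0,0],[1,0,0,0,0,0,0]]';  python3 - <<'E'
from h import *
r=cam("side"); zoom(r,270,100,410,240,4,"lid0")
print(get_state()["eef_pos"])
E
```

```text
time: 10.35
eef_pos: [0.7137, 0.0474, 0.1939]
tcp_rot: [0.707, 0.707, -0.001, -0.001]
contact_force: [0.8, 0.8, 1.0]
opening: -0.002
[0.71516464 0.047325   0.19643337]
```

View pics/lid0.png

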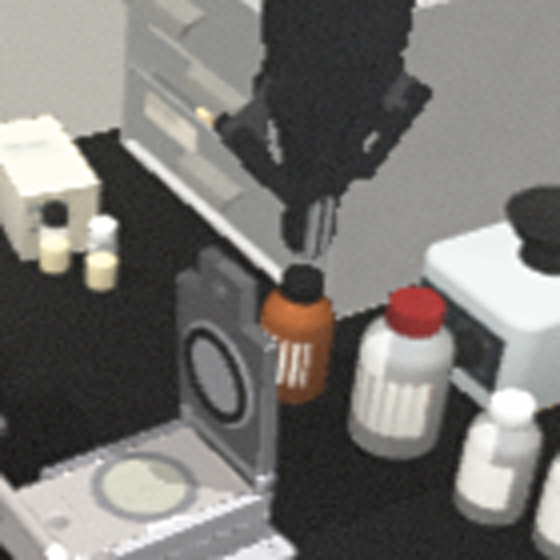

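```bash
python3 -m crank '[[1,0,0,1.5,0,0,0],[1,0,-1,0,0,0,0],[1,0,-1,0,0,0,0],[1,0,-1,0,0,0,0],[1,0,-1,0,0,0,0]]';  python3 -m crank '[[1,0,-0.5,0,0,0,0]]'; python3 - <<'E'
from h import *
r=cam("side"); zoom(r,270,100,410,240,4,"lid1")
E
```

```text
time: 10.9
eef_pos: [0.6745, 0.0472, 0.18]
tcp_rot: [0.707, 0.707, 0.001, 0.001]
contact_force: [2.1, -0.4, -0.7]
opening: -0.001
time: 11.0
eef_pos: [0.6693, 0.0472, 0.1799]
tcp_rot: [0.707, 0.707, 0.0, 0.001]
contact_force: [1.5, -1.0, -0.1]
opening: -0.002
```

View pics/lid1.png

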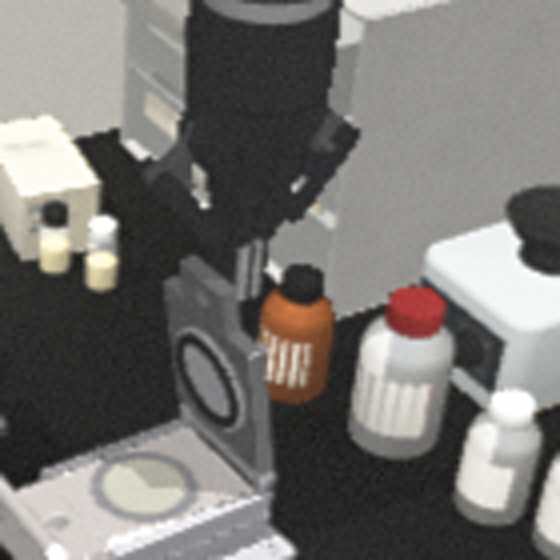

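```bash
python3 -m crank '[[1,0,-2,0.3,0,0,0],[1,0,-1.75,0.5,0,0,0],[1,0,-1.4,0.8,0,0,0],[1,0,-1.2,1,0,0,0]]'; python3 -m crank '[[1,0,-1.1,1.1,0,0,0],[1,0,-0.9,1.3,0,0,0],[1,0,0,0,0,0,0]]'; python3 - <<'E'
from h import *
print(get_state()["eef_pos"])
r=cam("side"); zoom(r,240,100,380,260,4,"lid2")
E
```

```text
time: 11.45
eef_pos: [0.6068, 0.047, 0.1547]
tcp_rot: [0.707, 0.707, 0.001, 0.001]
contact_force: [1.3, -1.3, 1.7]
opening: 0.001
time: 11.75
eef_pos: [0.5843, 0.0475, 0.1272]
tcp_rot: [0.707, 0.707, -0.001, -0.002]
contact_force: [0.5, 0.4, -1.2]
opening: -0.0
[0.58425597 0.04745978 0.12720528]
```

View pics/lid2.png

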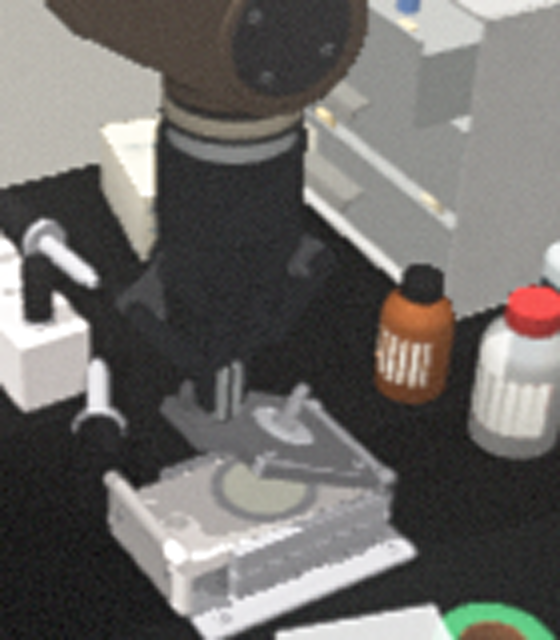

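```bash
python3 -m crank '[[1,-0.2,-0.7,1.2,0,0,0],[1,0,-0.5,1.3,0,0,0],[1,0,-0.3,1.1,0,0,0],[1,0,-0.1,0.7,0,0,0]]'; python3 -m crank '[[1,0,0,0.5,0,0,0]]'; python3 -m crank '[[1,0,0,0.4,0,0,0]]'
```

```text
time: 12.2
eef_pos: [0.5694, 0.0452, 0.0845]
tcp_rot: [0.707, 0.707, -0.001, -0.001]
contact_force: [0.3, -0.6, 0.9]
opening: -0.003
time: 12.3
eef_pos: [0.5694, 0.0453, 0.0799]
tcp_rot: [0.707, 0.707, -0.001, -0.001]
contact_force: [-0.6, 0.0, 2.2]
opening: 0.0
time: 12.4
eef_pos: [0.5698, 0.0453, 0.0766]
tcp_rot: [0.707, 0.707, -0.001, -0.001]
contact_force: [-2.3, -0.2, 4.2]
opening: -0.0
```

```bash
python3 -m crank '[[1,0,0,0.3,0,0,0],[1,0,0,0,0,0,0],[1,0,0,-5,0,0,0],[1,0,0,-5,0,0,0],[1,3,0,-5,0,0,0]]'; python3 -m crank '[[-1,5,0,-4,0,0,0],[-1,5,-1,0,0,0,0],[-1,3,0,0,0,0,0],[-1,0,0,0,0,0,0],[-1,0,0,0,0,0,0]]'; python3 - <<'E'
from h import *
import pickle
s=get_state(); print(s["eef_pos"],s["dq"].round(3))
w=cam("wrist","w5"); pickle.dump(w,open("w5.pkl","wb"))
r=cam("side","d5"); pickle.dump(r,open("d5.pkl","wb"));zoom(r,200,120,360,260,5,"d5z")
E
```

```text
time: 12.9
eef_pos: [0.5714, 0.0694, 0.2196]
tcp_rot: [0.708, 0.706, 0.001, 0.001]
contact_force: [0.0, 0.0, -0.3]
opening: -0.001
time: 13.4
eef_pos: [0.5606, 0.1896, 0.2481]
tcp_rot: [0.707, 0.708, -0.0, 0.0]
contact_force: [-0.1, 0.3, 0.1]
opening: 0.848
[0.56058083 0.18955049 0.24814942] [-0.033 -0.001  0.008 -0.002  0.004 -0.001]
```

View pics/w5.png

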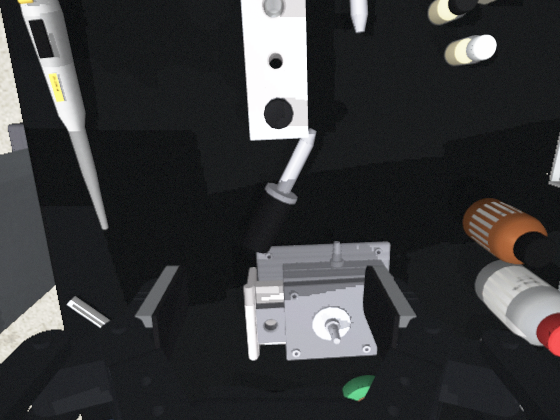

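View pics/d5z.png

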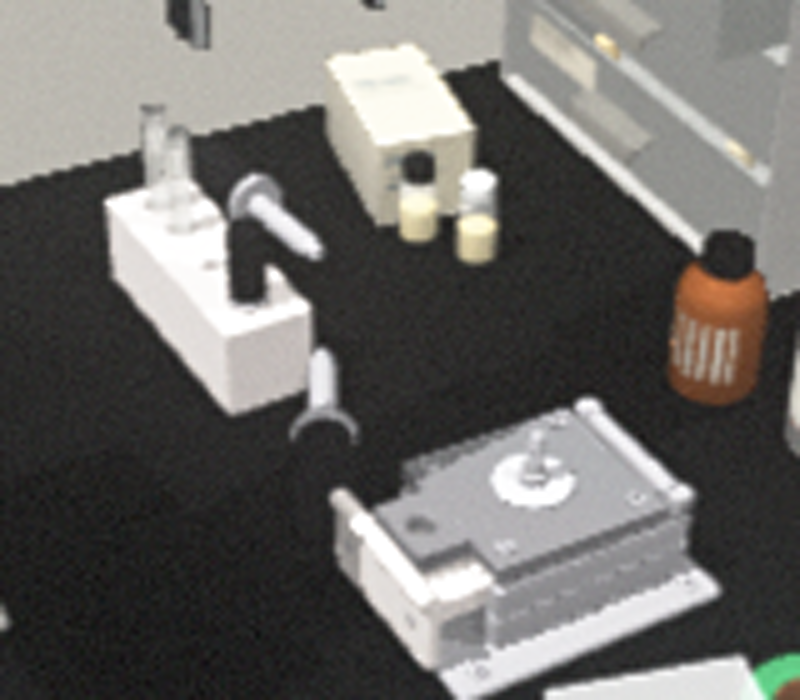

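```bash
python3 - <<'E'
from h import *
import pickle
w=pickle.load(open("w5.pkl","rb")); d=pickle.load(open("d5.pkl","rb"))
zoom(w,220,70,340,150,6,"w5a"); zoom(w,235,235,405,370,4,"w5b")
print(atz(w,(278,113),.098), "hole",atz(w,(270,324),.0595))
print(proj(w,(.55,.228,.098)))
# pin side: grip top centre zoom (247,~225?), bottom (245,300)
print(w["cam_to_world"].round(4)[:3,3]-get_state()["eef_pos"])
E
```

```text
[0.5629168  0.25035107 0.098     ] hole [0.55585876 0.04367725 0.0595    ]
[260.65667507 143.7154701 ]
[1.22456230e-04 7.76096954e-02 1.26992209e-01]
```

View pics/w5a.png

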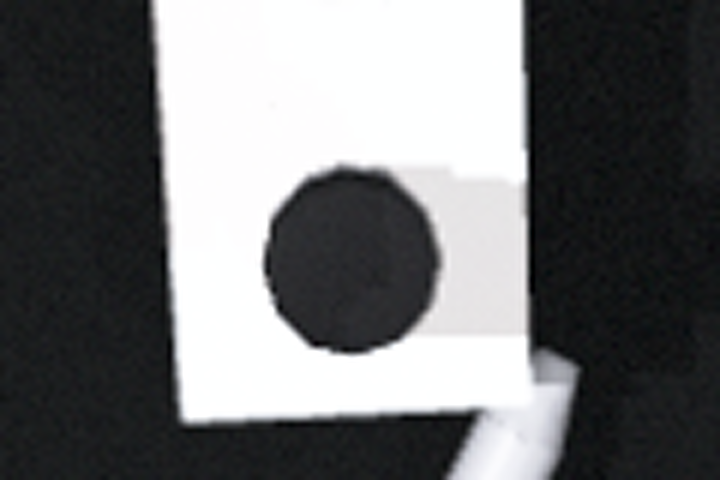

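View pics/w5b.png

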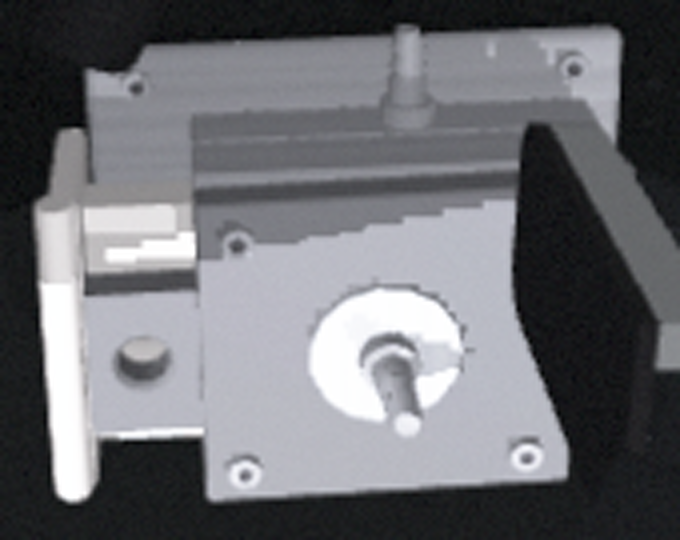

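```bash
python3 -m crank '[[-0.4,3,0.2,0,0,0,0],[-0.4,3.1,0,4,0,0,0],[-0.4,0,0,4,0,0,0],[-0.4,0,0,0,0,0,0],[-0.4,0,0,0,0,0,0]]'; python3 - <<'E'
from h import *
import pickle
s=get_state(); print(s["eef_pos"],s["dq"].round(3))
w=cam("wrist","w6"); pickle.dump(w,open("w6.pkl","wb"))
E
```

```text
time: 14.0
eef_pos: [0.5626, 0.2484, 0.1684]
tcp_rot: [0.708, 0.707, -0.001, -0.0]
contact_force: [0.2, -0.8, 0.1]
opening: 0.7
[0.56263439 0.24844548 0.16841729] [-0.004 -0.04  -0.056 -0.    -0.006  0.001]
```

View pics/w6.png

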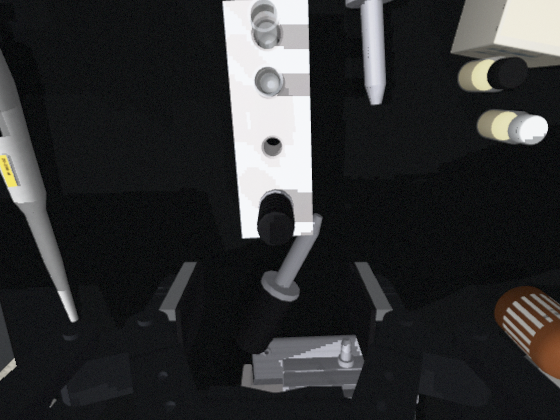

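```bash
python3 - <<'E'
from h import *
import pickle
w=pickle.load(open("w6.pkl","rb"))
zoom(w,220,130,330,250,5,"w6a")
for p in [(275,226),(275,222)]: print(atz(w,p,.098))
print(proj(w,(.5626,.2484,.098)),proj(w,(.5626,.2484,.151)),w["cam_to_world"][:3,3])
E
```

```text
[0.56272002 0.25099863 0.098     ]
[0.56272611 0.25342584 0.098     ]
[274.80201411 230.25231694] [274.37592327 274.27877507] [0.56349502 0.3248046  0.29521913]
```

View pics/w6a.png

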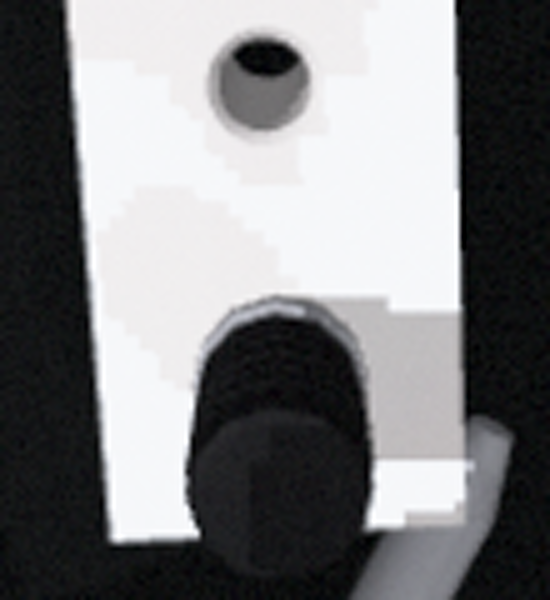

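```bash
python3 -m crank '[[-0.4,0.1,0.05,3,0,0,0],[-0.4,0,0,3,0,0,0],[-0.4,0,0,2.6,0,0,0],[-0.4,0,0,0,0,0,0],[-0.4,0,0,0,0,0,0]]'; python3 - <<'E'
from h import *
import pickle
s=get_state(); print(s["eef_pos"],s["dq"].round(3))
w=cam("wrist","w7")
E
```

```text
time: 14.55
eef_pos: [0.5648, 0.2505, 0.0854]
tcp_rot: [0.707, 0.707, 0.001, 0.001]
contact_force: [-0.2, 0.3, 0.4]
opening: 0.697
[0.56484517 0.25046393 0.08541239] [ 0.006 -0.02  -0.022 -0.001 -0.007 -0.001]
```

View pics/w7.png

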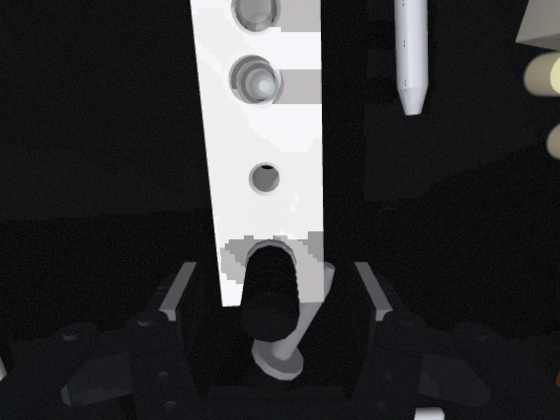

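```bash
python3 -m crank '[[-0.4,-0.05,-0.15,0.5,0,0,0],[1,0,0,0,0,0,0],[1,0,0,0,0,0,0],[1,0,0,0,0,0,0],[1,0,0,0,0,0,0]]' 60; python3 -m crank '[[1,0,0,0,0,0,0],[1,0,0,0,0,0,0],[1,0,0,0,0,0,0]]' 110
```

```text
time: 15.1
eef_pos: [0.562, 0.2504, 0.0787]
tcp_rot: [0.707, 0.707, 0.0, 0.0]
contact_force: [-0.6, -0.1, 1.9]
opening: 0.245
time: 15.4
eef_pos: [0.5622, 0.2504, 0.0789]
tcp_rot: [0.707, 0.707, 0.001, 0.0]
contact_force: [-0.6, -0.2, 4.4]
opening: 0.235
```

```bash
python3 -m crank '[[1,0,0,-2,0,0,0],[1,0,0,-2,0,0,0],[1,0,0,-3,0,0,0],[1,0,0,-3,0,0,0],[1,0,0,0,0,0,0]]'; python3 -m crank '[[1,-5,0,0,0,0,0],[1,-5,0,0,0,0,0],[1,-5,0,0,0,0,0],[1,0,0,0,0,0,0],[1,0,0,0,0,0,0]]'; python3 - <<'E'
from h import *
import pickle
s=get_state(); print(s["eef_pos"],s["dq"].round(3))
w=cam("wrist","w8"); pickle.dump(w,open("w8.pkl","wb"))
d=cam("side"); pickle.dump(d,open("d8.pkl","wb")); zoom(d,220,120,360,260,5,"d8z")
E
```

```text
time: 15.9
eef_pos: [0.564, 0.2509, 0.1824]
tcp_rot: [0.707, 0.707, 0.004, 0.002]
contact_force: [1.7, 0.2, -1.0]
opening: 0.233
time: 16.4
eef_pos: [0.5607, 0.099, 0.1759]
tcp_rot: [0.708, 0.706, -0.001, -0.001]
contact_force: [0.5, 0.1, -0.3]
opening: 0.23
[0.56072393 0.09903493 0.17592295] [ 0.044  0.003 -0.014  0.006  0.004  0.002]
```

View pics/w8.png

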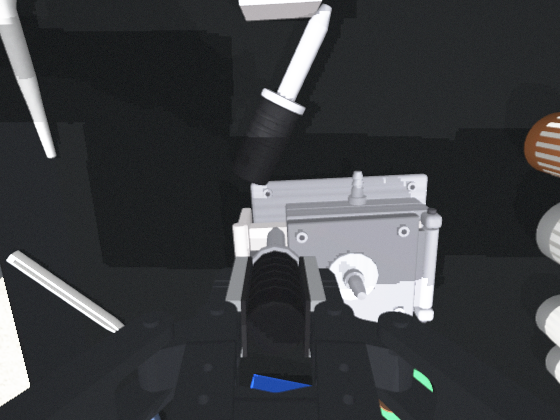

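View pics/d8z.png

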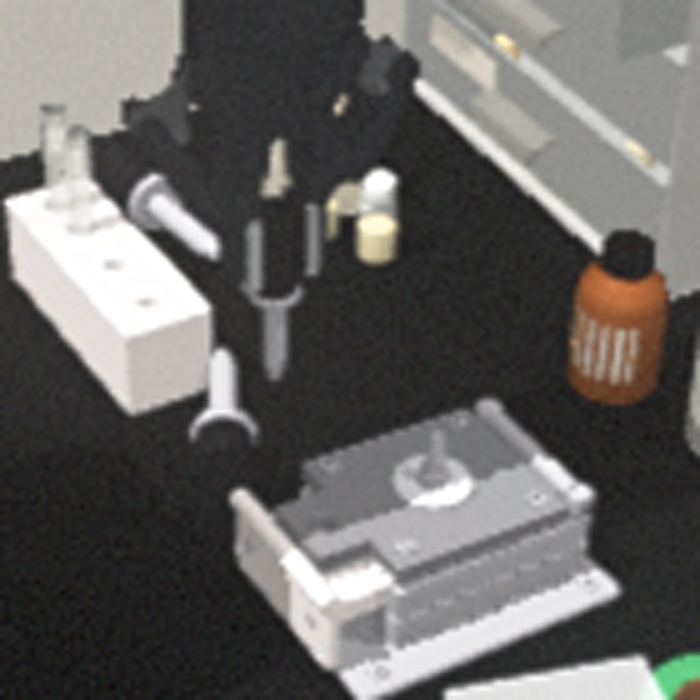

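```bash
python3 -m crank '[[1,-3,-0.4,0,0,0,0],[1,-2.5,0,1,0,0,0],[1,0,0,1.3,0,0,0],[1,0,0,0,0,0,0],[1,0,0,0,0,0,0]]'; python3 -m crank '[[1,0,0,0,0,0,0]]'; python3 - <<'E'
from h import *
import pickle
s=get_state(); print(s["eef_pos"],s["dq"].round(3),s["tcp_rot"])
w=cam("wrist","w9"); pickle.dump(w,open("w9.pkl","wb"));zoom(w,215,150,345,260,6,"w9z")
d=cam("side"); pickle.dump(d,open("d9.pkl","wb")); zoom(d,240,160,360,260,6,"d9z")
e=cam("scene"); pickle.dump(e,open("e9.pkl","wb")); zoom(e,240,150,360,250,6,"e9z")
E
```

```text
time: 17.0
eef_pos: [0.5572, 0.0467, 0.1541]
tcp_rot: [0.706, 0.708, -0.0, -0.001]
contact_force: [-0.5, -0.7, -1.1]
opening: 0.231
time: 17.1
eef_pos: [0.5579, 0.0464, 0.1552]
tcp_rot: [0.706, 0.708, 0.0, 0.0]
contact_force: [0.6, 0.1, -0.7]
opening: 0.235
[0.55788438 0.04641297 0.15520575] [-0.005 -0.008 -0.003 -0.001 -0.002 -0.001] [7.06478279e-01 7.07734677e-01 2.39496068e-04 1.02843867e-04]
```

View pics/w9z.png

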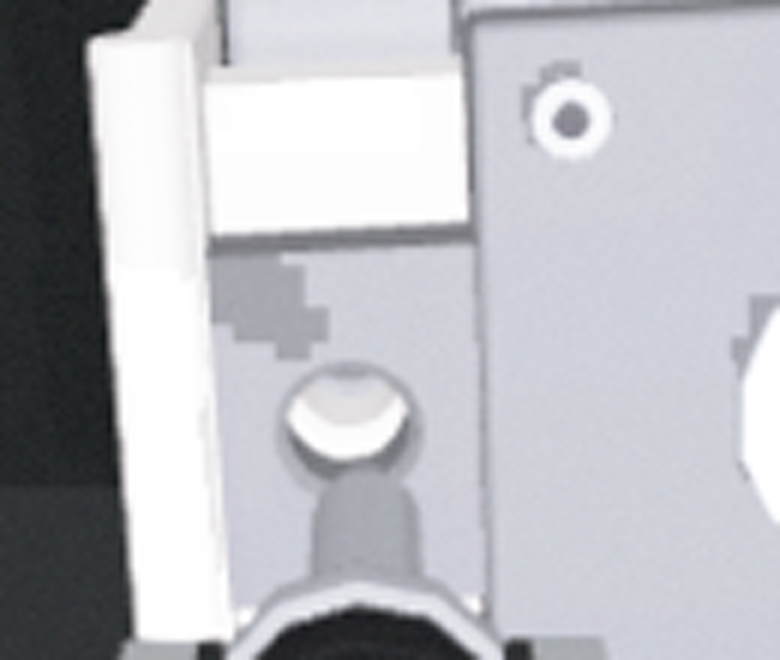

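View pics/d9z.png

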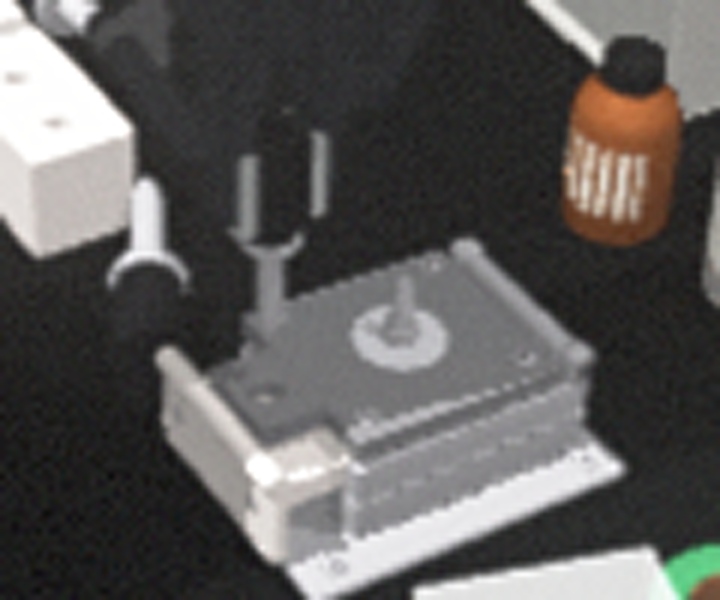

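View pics/e9z.png

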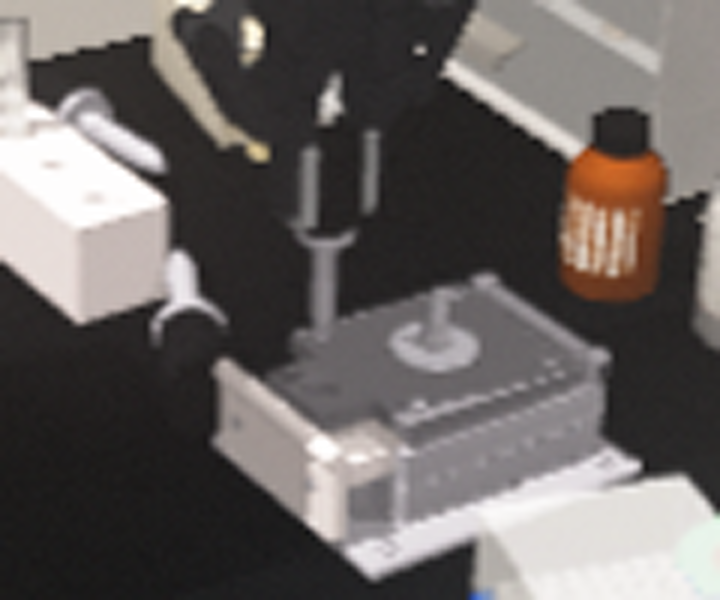

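```bash
python3 - <<'E'
from h import *
import pickle
w=pickle.load(open("w9.pkl","rb"));d=pickle.load(open("d9.pkl","rb"));e=pickle.load(open("e9.pkl","rb"))
H=atz(w,(273.3,221.3),.0595); print("hole",H)
print("pin front-edge at tip", atz(w,(275.8,229),.0823))
# project model pin: axis (x,y) candidates
img=cv2.resize(w["color"][150:260,215:345,::-1],None,fx=6,fy=6,interpolation=cv2.INTER_CUBIC)
def circ(img,r,off,k,c,rad,z,col):
    pts=[((proj(r,(c[0]+rad*np.cos(a),c[1]+rad*np.sin(a),z))-off)*k) for a in np.linspace(0,6.28,60)]
    cv2.polylines(img,[np.int32(pts)],True,col,1)
o=np.array([215,150])
circ(img,w,o,6,H,.0065,.0595,(0,0,255));circ(img,w,o,6,H,.0065,.0495,(0,255,255));circ(img,w,o,6,H,.006,.043,(0,255,0));circ(img,w,o,6,H,.006,.031,(255,0,0));circ(img,w,o,6,H,.006,.026,(255,0,255))
T=np.array([.5579,.0457])
circ(img,w,o,6,T,.005,.0823+.009,(0,128,255)); circ(img,w,o,6,T,.0025,.0823,(0,128,255)); circ(img,w,o,6,T,.012,.1283,(0,128,255))
cv2.imwrite("pics/w9o.png",img)
for n,r,(x0,y0) in [("d",d,(240,160)),("e",e,(240,150))]:
    print(n,[(6*(proj(r,p)-np.array([x0,y0]))).round(0) for p in [H,(T[0],T[1],.0823),(T[0],T[1],.1283)]])
E
```

```text
hole [0.55703505 0.04280669 0.0595    ]
pin front-edge at tip [0.55859864 0.0462483  0.0823    ]
d [array([266., 385.]), array([265., 334.]), array([266., 238.])]
e [array([315., 380.]), array([314., 330.]), array([317., 232.])]
```

View pics/w9o.png

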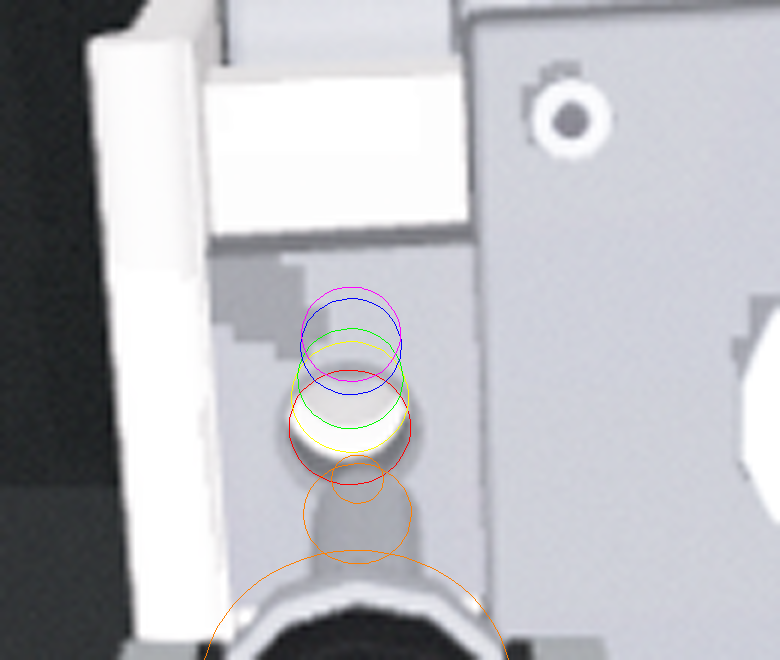

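```bash
python3 - <<'E'
from h import *
import pickle
w=pickle.load(open("w9.pkl","rb"))
ims=[]
for T,dz in [((.5589,.0457),0.002),((.5589,.0447),0),((.5589,.0450),.001),((.5589,.0437),-.002)]:
    img=cv2.resize(w["color"][210:310,225:325,::-1],None,fx=4,fy=4,interpolation=cv2.INTER_CUBIC)
    o=np.array([225,210])
    def circ(c,rad,z,col):
        pts=[((proj(w,(c[0]+rad*np.cos(a),c[1]+rad*np.sin(a),z+dz))-o)*4) for a in np.linspace(0,6.28,60)]
        cv2.polylines(img,[np.int32(pts)],True,col,1)
    z0=.1283
    circ(T,.005,z0-.037,(0,128,255)); circ(T,.003,z0-.046,(0,128,255)); circ(T,.012,z0,(0,0,255)); circ(T,.012,z0+.004,(0,255,0)); circ(T,.011,z0+.046,(255,255,0)); circ(T,.005,z0,(255,0,255))
    ims.append(img)
cv2.imwrite("pics/w9p.png",cv2.resize(np.vstack([np.hstack(ims[:2]),np.hstack(ims[2:])]),None,fx=.75,fy=.75) if 0 else np.hstack(ims[:2]))
cv2.imwrite("pics/w9q.png",np.hstack(ims[2:]))
E
```

```text
(no output)
```

View pics/w9p.png

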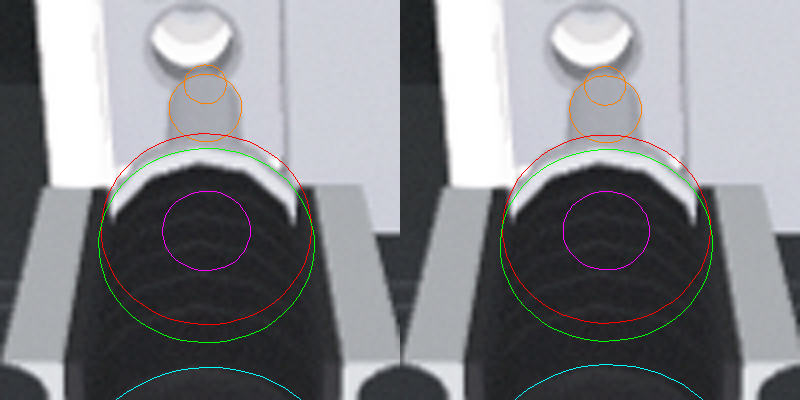

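View pics/w9q.png

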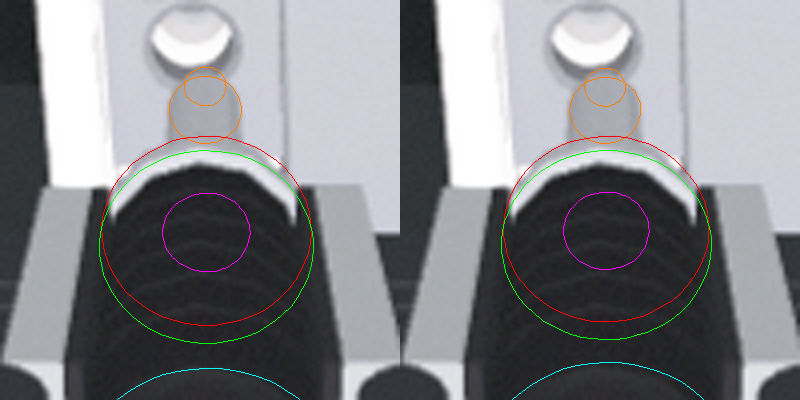

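```bash
python3 -m crank '[[1,-0.22,-0.19,0,0,0,0],[1,0,0,0.8,0,0,0],[1,0,0,0.8,0,0,0],[1,0,0,0.7,0,0,0],[1,0,0,0,0,0,0]]'; python3 - <<'E'
from h import *
import pickle
s=get_state(); print(s["eef_pos"],s["dq"].round(3))
w=cam("wrist"); pickle.dump(w,open("w10.pkl","wb"));zoom(w,215,150,345,260,6,"w10z")
d=cam("side");  zoom(d,240,160,360,260,6,"d10z")
E
```

```text
time: 17.75
eef_pos: [0.5545, 0.043, 0.1299]
tcp_rot: [0.707, 0.707, -0.001, -0.001]
contact_force: [-0.1, -0.9, -0.7]
opening: 0.231
[0.55447886 0.04303525 0.12988134] [ 0.002 -0.011 -0.017 -0.001  0.012  0.001]
```

View pics/w10z.png

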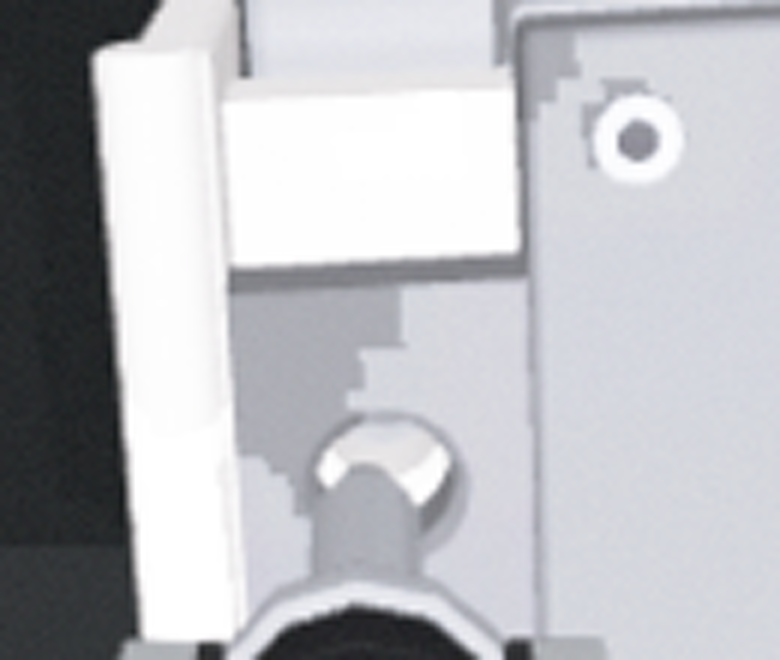

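View pics/d10z.png

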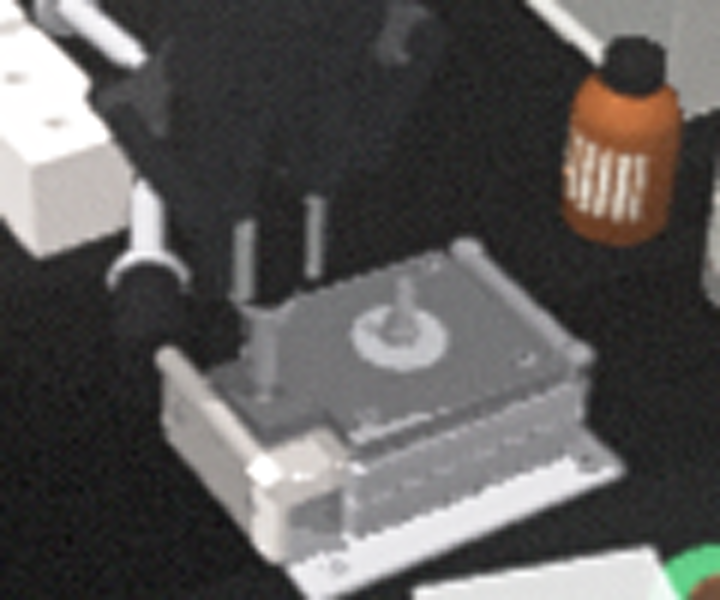

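```bash
python3 -m crank '[[1,0,0.17,0,0,0,0],[1,0,0,0.4,0,0,0],[1,0,0,0.4,0,0,0],[1,0,0,0,0,0,0]]'; python3 - <<'E'
from h import *
import pickle
s=get_state(); print(s["eef_pos"],s["contact_force"])
w=cam("wrist"); pickle.dump(w,open("w11.pkl","wb"));zoom(w,215,150,345,260,6,"w11z")
E
```

```text
time: 18.25
eef_pos: [0.5569, 0.0431, 0.1231]
tcp_rot: [0.707, 0.707, -0.0, -0.001]
contact_force: [-0.1, 0.0, -1.8]
opening: 0.231
[0.55688508 0.04305817 0.123068  ] [-0.11824562  0.02051108 -1.81927399]
```

View pics/w11z.png

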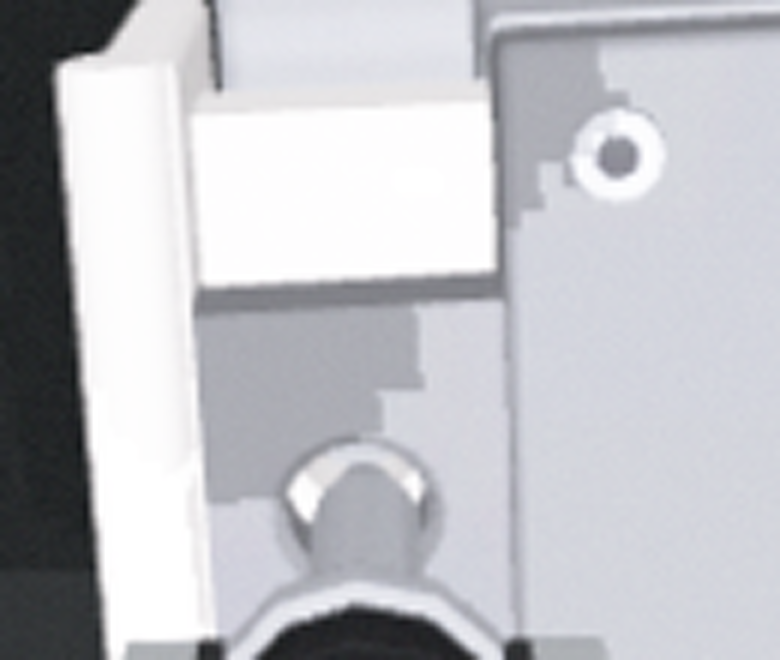

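```bash
python3 -m crank '[[1,0,0,0.4,0,0,0],[1,0,0,0.4,0,0,0],[1,0,0,0,0,0,0]]'; python3 -m crank '[[1,0,0,0.4,0,0,0],[1,0,0,0.4,0,0,0],[1,0,0,0,0,0,0]]';
```

```text
time: 18.6
eef_pos: [0.557, 0.043, 0.115]
tcp_rot: [0.707, 0.707, -0.0, -0.0]
contact_force: [-1.2, -0.1, -1.2]
opening: 0.229
time: 18.9
eef_pos: [0.5571, 0.043, 0.1071]
tcp_rot: [0.707, 0.707, -0.0, -0.0]
contact_force: [-0.4, 0.6, -1.3]
opening: 0.229
```

Tip is about 34 mm above the bench, inside the drawer hole, with no side load. I'll continue down.

```bash
python3 -m crank '[[1,0,0,0.4,0,0,0],[1,0,0,0.4,0,0,0],[1,0,0,0,0,0,0]]'; python3 -m crank '[[1,0,0,0.4,0,0,0],[1,0,0,0.4,0,0,0],[1,0,0,0,0,0,0]]';  python3 -m crank '[[1,0,0,0.3,0,0,0],[1,0,0,0,0,0,0]]';
```

```text
time: 19.2
eef_pos: [0.557, 0.043, 0.099]
tcp_rot: [0.707, 0.707, -0.0, -0.0]
contact_force: [-1.8, 0.2, -1.5]
opening: 0.23
time: 19.5
eef_pos: [0.557, 0.0431, 0.091]
tcp_rot: [0.707, 0.707, -0.0, -0.0]
contact_force: [-2.7, 0.1, -2.2]
opening: 0.231
time: 19.7
eef_pos: [0.5571, 0.0431, 0.0884]
tcp_rot: [0.707, 0.707, -0.0, -0.0]
contact_force: [-1.8, 0.9, -1.7]
opening: 0.232
```

```bash
python3 -m crank '[[1,0,0,0.2,0,0,0],[1,0,0,0,0,0,0]]'; python3 -m crank '[[1,0,0,0.2,0,0,0],[1,0,0,0,0,0,0]]';  python3 -m crank '[[1,0,0,0.2,0,0,0],[1,0,0,0,0,0,0]]';
```

```text
time: 19.9
eef_pos: [0.5571, 0.0432, 0.0868]
tcp_rot: [0.707, 0.707, -0.0, -0.0]
contact_force: [-3.4, 2.1, 0.1]
opening: 0.232
time: 20.1
eef_pos: [0.5572, 0.0431, 0.0853]
tcp_rot: [0.707, 0.707, -0.0, -0.001]
contact_force: [-4.6, 3.1, 3.1]
opening: 0.229
time: 20.3
eef_pos: [0.5572, 0.0431, 0.0837]
tcp_rot: [0.707, 0.707, -0.0, -0.001]
contact_force: [-5.6, 2.5, 6.0]
opening: 0.23
```

```bash
python3 -m crank '[[1,0,0,0.2,0,0,0],[1,0,0,0,0,0,0]]'; python3 -m crank '[[1,0,0,0.2,0,0,0],[1,0,0,0,0,0,0]]';  python3 -m crank '[[1,0,0,0.2,0,0,0],[1,0,0,0,0,0,0]]';
```

```text
time: 20.5
eef_pos: [0.5573, 0.0431, 0.0827]
tcp_rot: [0.707, 0.707, -0.001, -0.001]
contact_force: [-8.6, 1.9, 10.8]
opening: 0.23
time: 20.7
eef_pos: [0.5574, 0.0431, 0.0825]
tcp_rot: [0.707, 0.707, -0.001, -0.001]
contact_force: [-13.0, 1.5, 20.0]
opening: 0.231
time: 20.9
eef_pos: [0.5575, 0.0431, 0.0823]
tcp_rot: [0.707, 0.707, -0.002, -0.001]
contact_force: [-17.0, 3.0, 27.5]
opening: 0.233
```

```bash
python3 -m crank '[[1,0,-0.1,0,0,0,0],[1,0,0,0,0,0,0],[1,0,0,0,0,0,0]]'; python3 - <<'E'
from h import *
w=cam("wrist");zoom(w,180,130,380,270,4,"w12z")
d=cam("side","d12");  zoom(d,240,160,360,260,6,"d12z")
e=cam("scene");  zoom(e,240,150,360,250,6,"e12z")
s=get_state(); print(s["eef_pos"],s["contact_force"])
E
```

```text
time: 21.2
eef_pos: [0.5573, 0.0431, 0.0824]
tcp_rot: [0.707, 0.707, -0.0, -0.0]
contact_force: [-13.7, 3.1, 25.9]
opening: 0.227
[0.55730818 0.04311182 0.08238498] [-14.9254531    2.65304456  26.02104784]
```

View pics/w12z.png

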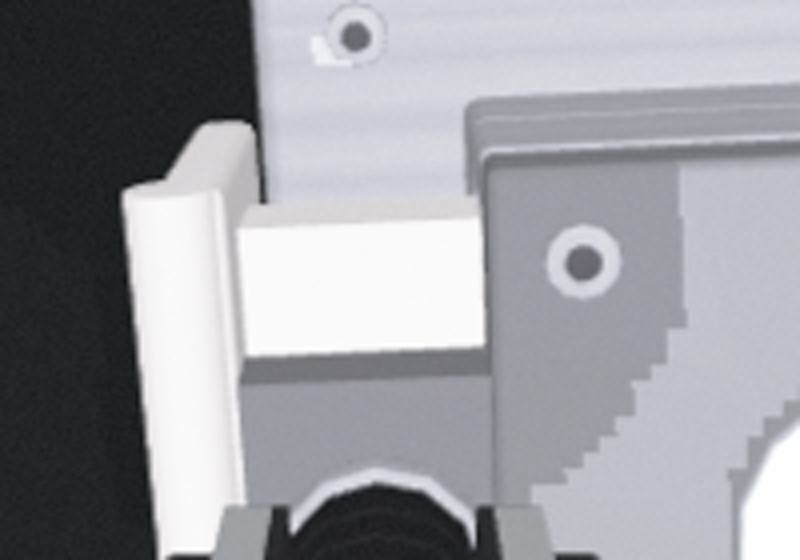

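View pics/d12z.png

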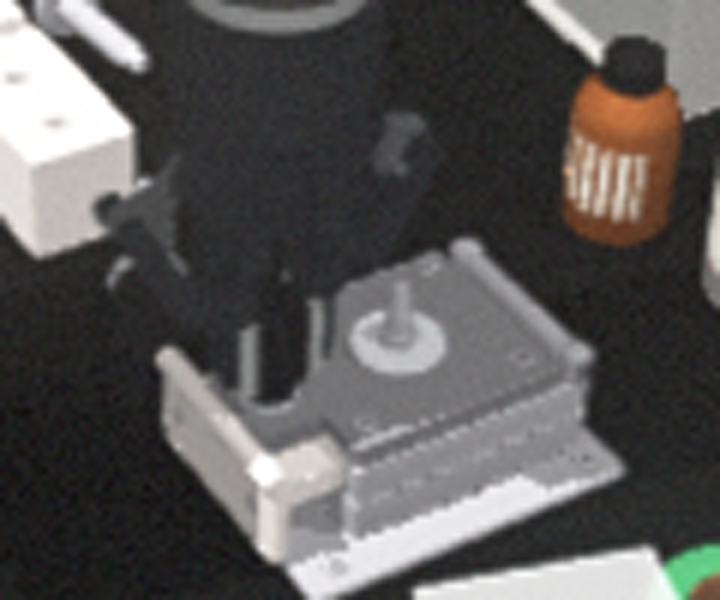

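View pics/e12z.png

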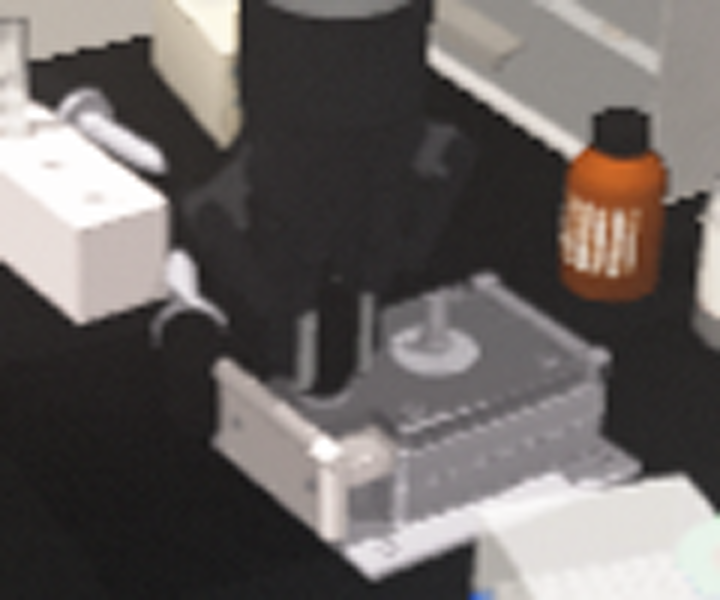

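```bash
python3 -m crank '[[1,0,0,0,0,0,0],[1,0,0,0,0,0,0],[1,0,0,0,0,0,0],[1,0,0,0,0,0,0],[1,0,0,0,0,0,0]]' && python3 -c "
from plant import *
print(sign_off())"
```

```text
time: 21.85
eef_pos: [0.5573, 0.0431, 0.0824]
tcp_rot: [0.707, 0.707, -0.0, -0.0]
contact_force: [-14.5, 2.1, 25.9]
opening: 0.233
the job is handed in; nothing more can be done
None
```

The holder is sealed and handed in at about 22 s, with the gripper still holding and pressing the pin. I pushed the drawer home with the lid raised, then swung the lid down. I took the small pin from the drying block and pushed it through the lid, drawer and base.

**Last checks:**
- **Collar and lid:** the pictures show the collar on the lid ear. The tool stayed at z 0.0824 m, where I expected about 0.083 with the lid fully shut. It did not move over a half-second hold.
- **Press force:** about 26 N downward, where about 8 N is needed. There was also about 14 N sideways along x, which shifting the tool 1 mm only partly relieved.
- **Drawer:** the spacing from the filter to the side barb measured 11–12 mm, where 12 mm means home. The drawer hole lined up under the lid hole, and the pin went down without jamming.

**What disagreed:**
- **Base-plate check:** assuming the base plate's back edge is at holder x +65 mm, as the listed span implies, its edges suggested the drawer was still about 7 mm open. The barb spacing and the pin going through say it was home.
- **Fallen look-alikes:** the two larger look-alike pins, which had been standing on their noses, toppled between about 3 s and 7 s. My planned path did not go near them, but I did not see the fall, so I can't rule out having caused it. I saw both lying on the bench and left them there.
- **Other bystanders:** they looked undisturbed in the pictures, but I did not measure them again at the end.

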